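# Load and tilt the product-shot board

### The job

The small tilting board has been left propped up from the last shoot: lift it by its red grip past its top notch so that the yellow prop lets go, and lay it down flat. Unlatch and open the clear-lidded case, leave its lid standing open, and lay every lens part from it flat on the board, side by side and the same way up as in the case; then raise the board to its second notch from the bottom and leave it propped there with the parts still on it. Do not disturb the amber jar or the small white bottle.

Things in the scene. Friction and masses are not known exactly. Their poses are not given: they have to be found in the camera images.
- easel: Fixed base of the tilting board, a 200 x 270 mm wooden plate. Origin on the table straight below the middle of the hinge, which runs along its y at the near edge; x points away from the robot along the board, y left, z up. The prop stands on its +y side. The board weighs 0.55 kg (about 3 N to lift at its grip).
- easel_hinge (a point): Middle of the board's hinge axis, 102 mm above the table (fixed; axes as the easel's).
- board (a joint): Tilt, rad: 0 flat, grows as the far edge rises, stop at 1.0. Three notches, 0.20, 0.42 (second) and 0.64: raised 0.04 beyond a notch and let down, the board rests in it on the prop. It cannot go down from a notch until lifted past the top one to 0.9 or more; then it can be let right down, which also re-arms the prop. Starts in a notch; let go between notches, it swings down.
- board_mid (a point): Middle of the board's upper face, 97.5 mm from the hinge axis and 5.5 mm above it (board frame); moves with the board: x up the slope away from the hinge, y left, z out of the face. The usable face inside the rims is 174 mm (x) by 224 mm (y); the rims are 7 mm high, the one beside the hinge 11 mm.
- board_grip (a point): Centre of the red round grip in the middle of the board's far edge: a disc 22 mm across and 24 mm wide between its two flat faces, its axis parallel to the hinge, 225 mm from the hinge axis; a 12 mm wide neck joins it to the board. Pinch the flat faces from above, with the fingers closing along the hinge direction; it turns freely enough between the fingers while they follow the arc.
- prop (a joint): The yellow prop (pawl), rad: about 0 leaning in, engaged; up to 0.1 as a notch pin passes; 0.75 tipped outward, released (the board tips it at about 0.85 on the way up). It stays on either side by its own weight; the board's last way down (below 0.3, slight resistance) tips it in again.
- case: Fixed grey case 190 x 280 x 55 mm high (walls 6 mm), origin under its centre, x away from the robot, y to its left. Inside, the floor is 6 mm above the table, with a 3 mm high rubber border round the walls that leaves a 126 x 200 mm sunk area in which the parts lie.
- latch (a joint): Over-centre toggle latch on the case's near side, rad: 0 closed, its nose over the lid's keeper so that the lid cannot lift; its yellow tab (24 mm wide, 5 mm thick, 42 mm long) then stands up leaning 0.5 rad away from the robot. It is turned by pushing the tab towards the robot (-x of the case); past about 0.3 it falls open by itself to 2.6, hanging down in front.
- latch_tip (a point): Free end of the latch's tab. Closed, it is 54.6 mm above and 19 mm behind (+x) the pivot; the pivot lies at x -107, y +90, z +49 mm of the case.
- lid (a joint): Lid of the case, clear plastic, 7 mm thick, 0.28 kg (about 1.5 N at the grip), rad: 0 shut, grows as the near edge rises; beyond about 1.57 it falls open to its stop at 1.85 and stays; below that it falls shut.
- lid_hinge (a point): Middle of the lid's hinge axis, along the case's far upper rim: x +95, z +55.5 mm of the case (fixed; axes as the case's).
- lid_grip (a point): Centre of the red round grip at the middle of the lid's near edge: a disc 22 mm across and 24 mm wide between flat faces, axis parallel to the hinge, 222 mm from the hinge axis and 6 mm above its level when shut. Pinch the flat faces from above, fingers closing along the hinge direction.
- adapter: stainless lens mount adapter, a closed disc 50 mm across and 18 mm high with a black centre on top. Origin at the centre of its underside, z up. It starts lying flat on the case floor, or is absent.
- hood: aluminium lens hood, 48 mm across and 26 mm high, with a dark recess on top. Origin at the centre of its underside, z up. It starts lying flat on the case floor, or is absent.
- eyecup: black plastic eyecup, 38 mm across and 22 mm high, dished on top. Origin at the centre of its underside, z up. It starts lying flat on the case floor, or is absent.
- stepring: brass step ring, 44 mm across and 16 mm high, stepped on top. Origin at the centre of its underside, z up. It starts lying flat on the case floor, or is absent.
- jar: Amber glass jar with a black twist cap, 60 mm across, 85 mm high, standing; origin at the centre of its underside. Leave it alone.
- lensfluid: Small white bottle with a blue cap, 36 mm across, 90 mm high, standing; origin at the centre of its underside. Leave it alone.

How it is judged:
By the outcome, as a careful person would: the job done as asked, in the order asked, and still so for the second after the job is handed in, with the robot touching nothing.
Of adapter, hood, eyecup, stepring only 2 to 4 are there at a start; the rules pass over those that are not, and their reading is None.
At some moment in a run one of adapter, hood, eyecup, stepring may be knocked a few centimetres aside while the robot is not near it.
Once in a run the grip may slacken for a moment while it holds something.
It also fails if it takes over 210 s, if anything falls off the work surface, if the arm or the gripper's body presses on something with over 40 N, if the wrist force passes 120 N, or if a joint passes its speed limit or range.

### The arm

A 7-joint arm with a two-finger parallel gripper is mounted at the origin on the work surface. World frame = base frame: x ahead of the robot, y to its left, z up, the work surface at z = 0. Lengths are in m, angles in rad, forces in N, time in s.
With the tool pointing down it reaches from about 0.4 to 0.85 m from the base axis. Payload 4.5 kg.
Tool frame: the origin (TCP) lies midway between the tips of the shut fingers; the grasp point (between the pads) lies 19 mm behind it; z points along the fingers, y is the line along which they close (so a half turn about z gives the same grasp; the last joint's range is limited). The gripper opens to 88 mm and grips with 3 to 60 N. Pads are 18 mm wide; open, the fingers measure 123 mm over their backs; the gripper's body (75 mm by 187 mm) begins 45 mm behind the grasp point.
Start: joints at [1.358, 0.689, -0.195, 1.565, 0.157, 0.902, -0.215], TCP at [0.153, -0.606, 0.239] pointing down, gripper open.
Joint ranges: [-3.01, 3.01], [-0.46, 2.08], [-1.47, 1.51], [0.13, 2.56], [-1, 4.14], [0.04, 2.09], [-2.66, 2.66]. Speed limits (rad/s): [2.57, 2.57, 3.14, 3.14, 3.14, 3.14, 3.14].

### API

Orientations are given as a unit quaternion [x, y, z, w].
In Python, from plant import r gives the robot as it stands.
- The arm moves only by the tool carry_out, never from a script. Its argument "plan" is a list of rows, each an object with "rot": the turn, a rotation vector about the tool's x, y, z in rad, a list of three; "xyz": the shift along the tool's x, y, z in m, a list of three; "grip": the closure in counts, from 0 (fully open) to 255 (shut). In form: [{"rot": [wx, wy, wz], "xyz": [dx, dy, dz], "grip": grip}, ...]. A call has 1 to 8 rows; each row is the pose to reach, as a shift and turn from the pose commanded when the call began, along the tool's axes at that moment; what a row does not reach only later rows make up. A row lasts 1/12 s, in which the tool goes at most 41.7 mm and 7.16 degrees, less where a joint would pass 70% of its speed; a pose out of reach is approached as far as the arm can. A call with a gripper value outside its range is refused whole. The fingers move at their own pace and stop on an object; "squeeze" is the grip in N (left out, the last holds). Time passes only in rows, so rows that repeat a pose let the fingers close. It gives the time, the measured TCP pose, the force, the opening and the grip force at its end, in the units of the state.
- r.get_state(): the state, without advancing time (a new reading comes with each control period).
- r.snapshot(name): name is "side" or "top" or "wrist"; returns the picture (384x512x3 uint8, red, green, blue); there is no depth.
- r.camera_params(name): a dict with "fx", "fy", "cx", "cy" (pixels), "position" and "attitude" of the camera in the world; the wrist camera has in their place "hand_eye" (4x4, takes a point from camera to tool coordinates, whose origin is the TCP and whose axes are the flange's). Camera axes: x right, y down, z forward; pixel columns grow to the right and rows downward; lengths in m; the calibration is good to about 2 mm. A picture is of the moment at which its call begins: read the wrist's pose just before it. camera_params takes no time and is no camera call.
- r.finish_job(): hands the job in; it is judged then, once.
The state is a dict: "clock": time; "q": joint angles; "qd": joint speeds; "joint_torque": joint torques, N m; "tool_pos": TCP position; "eef_rot": TCP orientation; "contact_force": force on the tool from outside, world axes, zero at the start; "moment": the same for the moment, N m; "opening": opening from 0.0 (shut) to 1.0 (fully open); "finger_force": force on a finger pad.
Only numpy, scipy, OpenCV 4.12 (cv2) and the standard library are available. Lean on these libraries where they do the work, as an engineer would, in place of code of your own. Each camera call takes 0.05 s, during which the arm holds its last target. There are 200 camera calls.

## Working session

There is one attempt and no reset: what is moved stays moved. The work goes in short steps, Python scripts to look and compute and a tool call to move; the robot and the scene stay as the last step left them, time stands still between calls to the robot, and variables do not carry over. Pictures are saved under pics/ and viewed, at most 14 in all, crops included, and the job is handed in when it is done.

Besides the shell and the picture viewer there is one more tool, called as name([rows], argument=value, ...), one row to a line, values as JSON. carry_out: Moves the arm, as the interface text tells. Its arguments: {"type":"object","properties":{"plan":{"type":"array"},"squeeze":{"type":"number"}},"required":["plan"]}

```bash
ls; mkdir -p pics; cat > h.py <<'E'
import numpy as np, cv2
from scipy.spatial.transform import Rotation as R
from plant import r
def cam(n, s=None):
    p=r.camera_params(n); K=np.array([[p['fx'],0,p['cx']],[0,p['fy'],p['cy']],[0,0,1]])
    if n=='wrist':
        s=s or r.get_state(); T=np.eye(4); T[:3,:3]=R.from_quat(s['eef_rot']).as_matrix(); T[:3,3]=s['tool_pos']
        T=T@np.array(p['hand_eye']); return K,T[:3,:3],T[:3,3]
    return K,R.from_quat(p['attitude']).as_matrix(),np.array(p['position'])
def ray(n,uv,z,s=None):
    K,A,c=cam(n,s); d=A@np.linalg.solve(K,[uv[0],uv[1],1]); return c+d*(z-c[2])/d[2]
def proj(n,P,s=None):
    K,A,c=cam(n,s); q=K@(A.T@(np.array(P)-c)); return q[:2]/q[2]
def snap(n,f,k=1.5):
    s=r.get_state(); im=r.snapshot(n); np.save('pics/'+f+'.npy',im)
    cv2.imwrite('pics/'+f+'.png',cv2.resize(im[...,::-1],None,fx=k,fy=k,interpolation=cv2.INTER_CUBIC)); return s,im
def delta(P,yaw=None):
    """shift/turn in tool axes to reach world P with tool down, tool y along yaw dir"""
    s=r.get_state(); A=R.from_quat(s['eef_rot']); print('t',round(s['clock'],2),'pos',np.round(s['tool_pos'],4),'open',round(s['opening'],3),'F',np.round(s['contact_force'],1))
    print(' xyz',np.round(A.inv().apply(np.array(P)-s['tool_pos']),4))
    if yaw is not None:
        y=np.array([np.cos(yaw),np.sin(yaw),0]); cands=[]
        for g in (1,-1):
            z=np.array([0,0,-1.]); B=np.c_[np.cross(g*y,z),g*y,z]; cands.append((A.inv()*R.from_matrix(B)).as_rotvec())
        print(' rot',*[np.round(c,4) for c in sorted(cands,key=np.linalg.norm)])
E
python3 - <<'E'
from h import *
print(r.get_state())
for n in('top','side','wrist'): print(n,r.camera_params(n)); 
snap('top','top0'); snap('side','side0')
E
```

```text
pics
{'clock': 0.0, 'q': array([ 1.3578247 ,  0.68996946, -0.19449767,  1.56633937,  0.15730627,
        0.90247228, -0.21510588]), 'qd': array([ 1.36351567e-03,  1.18508264e-04,  5.06963236e-05, -2.97896572e-04,
       -5.80209174e-04,  7.15646516e-04,  1.39191592e-03]), 'joint_torque': array([-3.44852915e-04, -5.27568591e+01, -1.26688879e+00, -1.53428364e+01,
       -5.26182528e-02,  6.56995355e-03,  1.77245902e-04]), 'tool_pos': array([ 0.15246295, -0.60547785,  0.23791991]), 'eef_rot': array([ 9.92392961e-01,  1.23107287e-01, -1.81434877e-04, -8.80269261e-04]), 'contact_force': array([ 0.72739396, -0.91272799,  0.25206919]), 'moment': array([-0.03060284,  0.02799025, -0.00589035]), 'finger_force': 0.0, 'opening': 0.9989870972640942}
top {'fx': 378.9412315285166, 'fy': 378.9412315285166, 'cx': 257.80104459884814, 'cy': 186.25265691665948, 'position': array([ 0.45580468, -0.02450383,  1.03588956]), 'attitude': array([-0.69652131,  0.71467153, -0.03785836,  0.05166637])}
side {'fx': 423.05660793550675, 'fy': 423.05660793550675, 'cx': 257.42744360787975, 'cy': 187.79625487848847, 'position': array([0.2947265 , 0.78781916, 0.58918248]), 'attitude': array([-0.15018134,  0.84869873, -0.49998228,  0.084698  ])}
wrist {'fx': 298.0023498705286, 'fy': 298.0023498705286, 'cx': 254.83558022225222, 'cy': 192.21395342538088, 'hand_eye': array([[-1.09867570e-03, -9.60804899e-01, -2.77223265e-01,
         7.15812205e-02],
       [ 9.99999037e-01, -1.29053205e-03,  5.09606847e-04,
         2.27962182e-04],
       [-8.47398263e-04, -2.77222438e-01,  9.60805392e-01,
        -1.46467886e-01],
       [ 0.00000000e+00,  0.00000000e+00,  0.00000000e+00,
         1.00000000e+00]])}
```

View pics/top0.png

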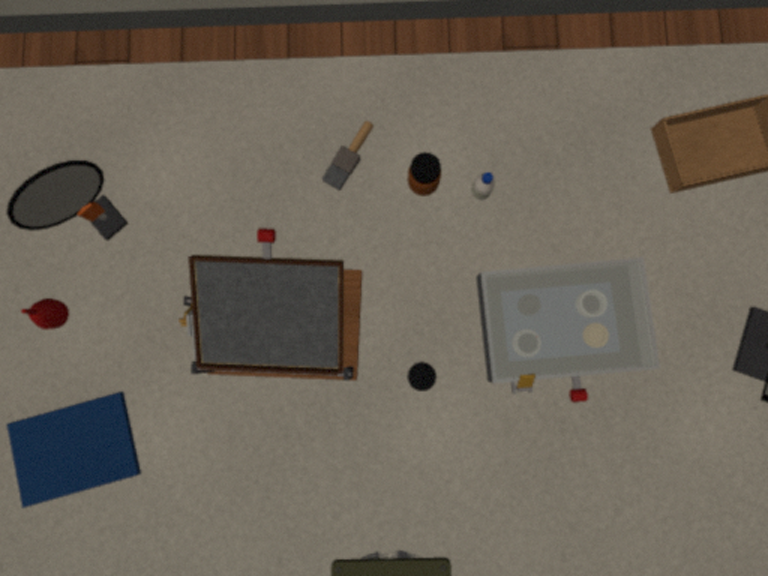

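View pics/side0.png

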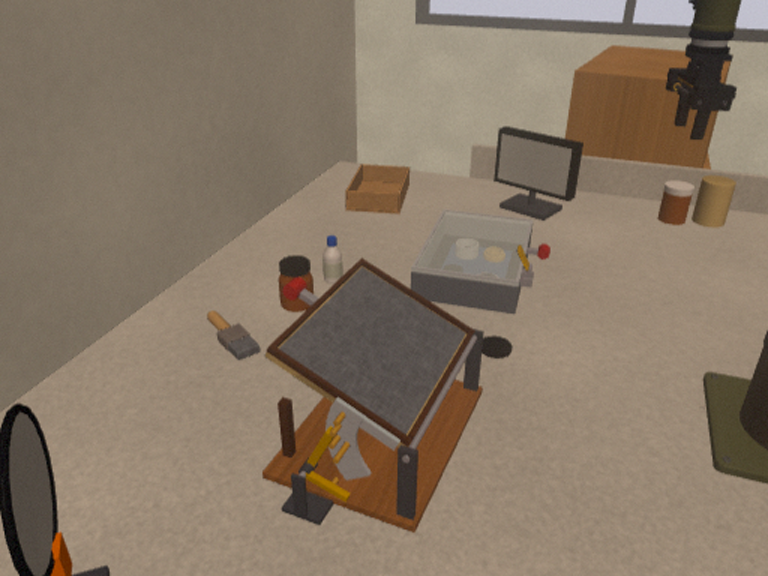

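The top view shows the tilted board at left (hinge posts at ~(197,368) and (348,373), red grip at (266,236)), and the case at right (lid grip at (578,395), latch tab at (526,380)) with four round parts. The jar is at (425,170) and the bottle at (484,185). The side view confirms the board is propped, with its red grip at (297,288).

```bash
cat >> h.py <<'E'
def tri(a,b):
    M=[];v=[]
    for n,uv in(a,b):
        K,A,c=cam(n); d=A@np.linalg.solve(K,[uv[0],uv[1],1]); d/=np.linalg.norm(d); Q=np.eye(3)-np.outer(d,d); M.append(Q); v.append(Q@c)
    x,res,*_=np.linalg.lstsq(np.vstack(M),np.hstack(v),rcond=None); return x,res
def blobs(im,kind,amin=15):
    h=cv2.cvtColor(im,cv2.COLOR_RGB2HSV); H,S,V=[h[...,i].astype(int) for i in range(3)]
    m={'red':((H<6)|(H>174))&(S>170)&(V>70),'yel':(H>14)&(H<26)&(S>150)&(V>80)}[kind].astype('u1')
    n,l,st,c=cv2.connectedComponentsWithStats(m); return [(np.round(c[i],1),st[i,4]) for i in range(1,n) if st[i,4]>=amin]
E
python3 - <<'E'
from h import *
t=np.load('pics/top0.npy'); s=np.load('pics/side0.npy')
for k in('red','yel'):
    print(k,'top',blobs(t,k),'\n side',blobs(s,k))
for n,uv in(('hingeL',(197,368)),('hingeR',(348,373))): print(n,ray('top',np.array(uv)/1.5,.110))
print('baseplate right corners',ray('top',np.array((362,270))/1.5,.01),ray('top',np.array((357,379))/1.5,.01))
print('side R near corner',ray('side',np.array((482,390))/1.5,.012),ray('side',np.array((415,525))/1.5,.012))
for uv in((479,274),(645,262),(656,365),(490,382)): print('case',ray('top',np.array(uv)/1.5,.058))
for uv in((528,303),(592,303),(527,343),(596,335)): print('part',ray('top',np.array(uv)/1.5,.025))
print('jar',ray('top',(425/1.5,162/1.5),.085),'fluid',ray('top',(487/1.5,178/1.5),.09))
E
```

```text
red top [(array([176.8, 156.5]), np.int32(80)), (array([ 26.2, 210.9]), np.int32(110)), (array([385.4, 263. ]), np.int32(66))] 
 side [(array([362. , 167.3]), np.int32(48)), (array([195.6, 191.7]), np.int32(149))]
yel top [(array([350.4, 253.5]), np.int32(67))] 
 side [(array([435. ,  79.9]), np.int32(290)), (array([428.,  69.]), np.int32(69)), (array([418.9,  75.5]), np.int32(37)), (array([406.9,  89.9]), np.int32(54)), (array([447.3,  93. ]), np.int32(83)), (array([418.9,  95.5]), np.int32(15)), (array([460.6,  99.8]), np.int32(31)), (array([437.4, 102.2]), np.int32(41)), (array([422.1, 101.5]), np.int32(27)), (array([348.5, 171.4]), np.int32(56)), (array([217.1, 294. ]), np.int32(287)), (array([226.9, 301.6]), np.int32(62)), (array([218.8, 323.6]), np.int32(271))]
hingeL [0.43747324 0.30330983 0.11      ]
hingeR [0.42367732 0.05821615 0.11      ]
baseplate right corners [0.6052162  0.03863134 0.01      ] [0.40927194 0.0512566  0.01      ]
side R near corner [0.40655079 0.06223918 0.012     ] [0.42549543 0.32057252 0.012     ]
case [ 0.58567433 -0.16684282  0.058     ]
case [ 0.59876227 -0.45304064  0.058     ]
case [ 0.42291056 -0.45714586  0.058     ]
case [ 0.40119055 -0.17711152  0.058     ]
part [ 0.53580389 -0.25595324  0.025     ]
part [ 0.53285285 -0.36863941  0.025     ]
part [ 0.46537912 -0.2502837   0.025     ]
part [ 0.4763583  -0.37169124  0.025     ]
jar [ 0.7799762 -0.0786036  0.085    ] fluid [ 0.74661241 -0.18323888  0.09      ]
```

```bash
python3 - <<'E'
from h import *
from scipy.optimize import least_squares
bg,_=tri(('top',(176.8,156.5)),('side',(195.6,191.7))); lg,_=tri(('top',(385.4,263)),('side',(362,167.3))); ty,_=tri(('top',(350.4,253.5)),('side',(348.5,171.4)))
print('boardgrip',bg,_,'lidgrip',lg,'tab',ty)
def W(p,yaw,L): c,s=np.cos(yaw),np.sin(yaw); return np.array([p[0]+c*L[0]-s*L[1],p[1]+s*L[0]+c*L[1],L[2]])
corn=[((479,274),(95,140,55)),((645,262),(95,-140,60)),((656,365),(-95,-140,60)),((490,382),(-95,140,55))]
def f(x):
    e=[W(x,x[2],np.array(L)/1e3)[:2]-ray('top',np.array(uv)/1.5,L[2]/1e3)[:2] for uv,L in corn]
    e+=[(W(x,x[2],(.095-.222,0,.0615))[:2]-lg[:2])*2, (W(x,x[2],(-.1,.09,.075))[:2]-ty[:2])]
    return np.hstack(e)
q=least_squares(f,[.5,-.31,.05]); print('case',q.x,np.round(q.fun*1e3,1))
hm=np.array([.4306,.1808]); d=bg[:2]-hm; print('bgrip from hinge',d,np.hypot(*d),'tilt by z',np.arcsin((bg[2]-.102)/.225),np.arccos(min(1,np.hypot(*d)/.225)),'dir',np.arctan2(d[1],d[0]))
E
```

```text
boardgrip [0.63713309 0.1733823  0.19407945] [3.64235949e-08] lidgrip [ 0.37768653 -0.32241911  0.06142693] tab [ 0.40415479 -0.23078654  0.08716266]
case [ 0.5039457  -0.31441847  0.05568935] [ 4.9 -2.1  8.1  3.3 -6.1 -3.2  0.3 -2.3 -1.1  1.9 -5.1  0.7]
bgrip from hinge [ 0.20653309 -0.0074177 ] 0.2066662471776411 tilt by z 0.4216231407700885 0.40648401863501576 dir -0.03589986644704164
```

```bash
python3 - <<'E'
from h import *
delta([.638,.174,.28],np.pi/2-.055)
E
```

```text
t 0.1 pos [ 0.1525 -0.6055  0.238 ] open 0.997 F [-0.1  0.1  0.2]
 xyz [ 0.6612 -0.6373 -0.041 ]
 rot [-1.600e-03  3.000e-04  3.019e-01] [-5.0000e-04 -2.3000e-03 -2.8397e+00]
```

carry_out([
  {"rot": [0,0,0.302],"xyz": [0.24,-0.23,-0.041],"grip": 0},
  {"rot": [0,0,0.302],"xyz": [0.24,-0.23,-0.041],"grip": 0},
  {"rot": [0,0,0.302],"xyz": [0.24,-0.23,-0.041],"grip": 0},
  {"rot": [0,0,0.302],"xyz": [0.24,-0.23,-0.041],"grip": 0},
  {"rot": [0,0,0.302],"xyz": [0.24,-0.23,-0.041],"grip": 0},
  {"rot": [0,0,0.302],"xyz": [0.24,-0.23,-0.041],"grip": 0},
  {"rot": [0,0,0.302],"xyz": [0.24,-0.23,-0.041],"grip": 0},
  {"rot": [0,0,0.302],"xyz": [0.24,-0.23,-0.041],"grip": 0},
])

```text
clock: 0.77
tool_pos: [0.3289, -0.3238, 0.2796]
eef_rot: [1.0, -0.028, -0.0, -0.0]
contact_force: [0.7, 0.6, -0.2]
opening: 1.0
finger_force: 0.0
```

carry_out([
  {"rot": [0,0,0],"xyz": [0.14,-0.257,0],"grip": 0},
  {"rot": [0,0,0],"xyz": [0.14,-0.257,0],"grip": 0},
  {"rot": [0,0,0],"xyz": [0.14,-0.257,0],"grip": 0},
  {"rot": [0,0,0],"xyz": [0.14,-0.257,0],"grip": 0},
  {"rot": [0,0,0],"xyz": [0.14,-0.257,0],"grip": 0},
  {"rot": [0,0,0],"xyz": [0.14,-0.257,0],"grip": 0},
  {"rot": [0,0,0],"xyz": [0.14,-0.257,0],"grip": 0},
  {"rot": [0,0,0],"xyz": [0.14,-0.257,0],"grip": 0},
])

```text
clock: 1.43
tool_pos: [0.4869, -0.0673, 0.2796]
eef_rot: [1.0, -0.021, 0.002, -0.003]
contact_force: [-0.2, 0.3, 0.3]
opening: 0.999
finger_force: 0.0
```

carry_out([
  {"rot": [0,0,0],"xyz": [0.14,-0.257,0],"grip": 0},
  {"rot": [0,0,0],"xyz": [0.14,-0.257,0],"grip": 0},
  {"rot": [0,0,0],"xyz": [0.14,-0.257,0],"grip": 0},
  {"rot": [0,0,0],"xyz": [0.14,-0.257,0],"grip": 0},
  {"rot": [0,0,0],"xyz": [0.14,-0.257,0],"grip": 0},
  {"rot": [0,0,0],"xyz": [0.14,-0.257,0],"grip": 0},
  {"rot": [0,0,0],"xyz": [0.14,-0.257,0],"grip": 0},
  {"rot": [0,0,0],"xyz": [0.14,-0.257,0],"grip": 0},
])

```text
clock: 2.1
tool_pos: [0.6378, 0.1825, 0.2782]
eef_rot: [1.0, -0.022, 0.0, -0.004]
contact_force: [0.2, 0.6, 0.0]
opening: 1.003
finger_force: 0.0
```

```bash
python3 - <<'E'
from h import *
delta([.638,.174,.28],np.pi/2-.055)
s,im=snap('wrist','w1'); print(blobs(im,'red')); print(proj('wrist',[.637,.174,.194],s),cam('wrist',s)[2])
E
```

```text
t 2.1 pos [0.6378 0.1825 0.2782] open 1.003 F [0.2 0.6 0. ]
 xyz [ 0.0006  0.0084 -0.0018]
 rot [-0.0078 -0.0008  0.01  ] [ 1.2000e-03 -1.2300e-02 -3.1315e+00]
[(array([268.6, 198.6]), np.int32(772))]
[265.79822218 198.85485548] [0.70916328 0.17795669 0.42476207]
```

View pics/w1.png

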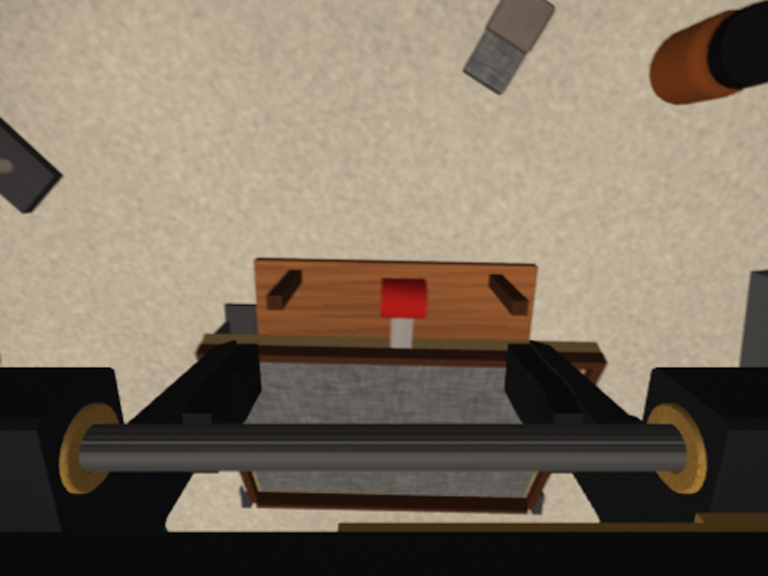

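The wrist view shows the red grip at (404,298) between the open fingers and free on both sides, with the board far edge at row 345.

carry_out([
  {"rot": [-0.008,0,0.02],"xyz": [-0.001,0.0105,0.03],"grip": 0},
  {"rot": [-0.008,0,0.02],"xyz": [-0.001,0.0105,0.06],"grip": 0},
  {"rot": [-0.008,0,0.02],"xyz": [-0.001,0.0105,0.085],"grip": 0},
  {"rot": [-0.008,0,0.02],"xyz": [-0.001,0.0105,0.102],"grip": 0},
  {"rot": [-0.008,0,0.02],"xyz": [-0.001,0.0105,0.102],"grip": 150},
  {"rot": [-0.008,0,0.02],"xyz": [-0.001,0.0105,0.102],"grip": 255},
  {"rot": [-0.008,0,0.02],"xyz": [-0.001,0.0105,0.102],"grip": 255},
  {"rot": [-0.008,0,0.02],"xyz": [-0.001,0.0105,0.102],"grip": 255},
], squeeze=20)

```text
clock: 2.82
tool_pos: [0.6358, 0.1614, 0.1793]
eef_rot: [0.999, -0.038, 0.001, 0.004]
contact_force: [-0.8, 0.6, 0.8]
opening: 0.725
finger_force: 0.0
```

carry_out([
  {"rot": [0,0,0],"xyz": [0,0,0],"grip": 255},
  {"rot": [0,0,0],"xyz": [0,0,0],"grip": 255},
  {"rot": [0,0,0],"xyz": [0,0,0],"grip": 255},
  {"rot": [0,0,0],"xyz": [0,0,0],"grip": 255},
])

```text
clock: 3.15
tool_pos: [0.6355, 0.1664, 0.1785]
eef_rot: [0.999, -0.036, 0.001, 0.0]
contact_force: [1.7, 10.8, -0.2]
opening: 0.421
finger_force: 5.5
```

carry_out([
  {"rot": [0,0,-0.008],"xyz": [0.001,-0.006,0.003],"grip": 255},
  {"rot": [0,0,-0.008],"xyz": [0.001,-0.0105,0.003],"grip": 255},
  {"rot": [0,0,-0.008],"xyz": [0.001,-0.0105,0.003],"grip": 255},
  {"rot": [0,0,-0.008],"xyz": [0.001,-0.0105,0.003],"grip": 255},
  {"rot": [0,0,-0.008],"xyz": [0.001,-0.0105,0.003],"grip": 255},
  {"rot": [0,0,-0.008],"xyz": [0.001,-0.0105,0.003],"grip": 255},
])

```text
clock: 3.65
tool_pos: [0.6367, 0.1729, 0.1746]
eef_rot: [0.999, -0.033, 0.0, 0.003]
contact_force: [0.2, 4.0, 0.9]
opening: 0.27
finger_force: 20.0
```

```bash
python3 - <<'E'
from h import *
delta([.637,.172,.175],np.pi/2-.065)
E
```

```text
t 3.65 pos [0.6367 0.1729 0.1746] open 0.27 F [0.2 4.  0.9]
 xyz [ 0.0004  0.0009 -0.0004]
 rot [ 0.0066 -0.0005 -0.0018] [-8.0000e-04 -1.0300e-02  3.1398e+00]
```

carry_out([
  {"rot": [0,0,0],"xyz": [-0.006,0,-0.013],"grip": 255},
  {"rot": [0,0,0],"xyz": [-0.0136,0,-0.026],"grip": 255},
  {"rot": [0,0,0],"xyz": [-0.023,0,-0.04],"grip": 255},
  {"rot": [0,0,0],"xyz": [-0.033,0,-0.053],"grip": 255},
  {"rot": [0,0,0],"xyz": [-0.045,0,-0.066],"grip": 255},
  {"rot": [0,0,0],"xyz": [-0.057,0,-0.077],"grip": 255},
  {"rot": [0,0,0],"xyz": [-0.0745,0,-0.091],"grip": 255},
  {"rot": [0,0,0],"xyz": [-0.0745,0,-0.091],"grip": 255},
])

```text
clock: 4.32
tool_pos: [0.5615, 0.1778, 0.268]
eef_rot: [0.999, -0.033, 0.001, 0.004]
contact_force: [1.8, 3.0, 0.5]
opening: 0.267
finger_force: 20.0
```

```bash
python3 - <<'E'
from h import *
s,_=snap('side','s1'); print(s['tool_pos'],s['opening'],s['contact_force'])
E
```

```text
[0.56150114 0.17779255 0.26803975] 0.2674066138499891 [1.79741107 2.99811583 0.52596557]
```

View pics/s1.png

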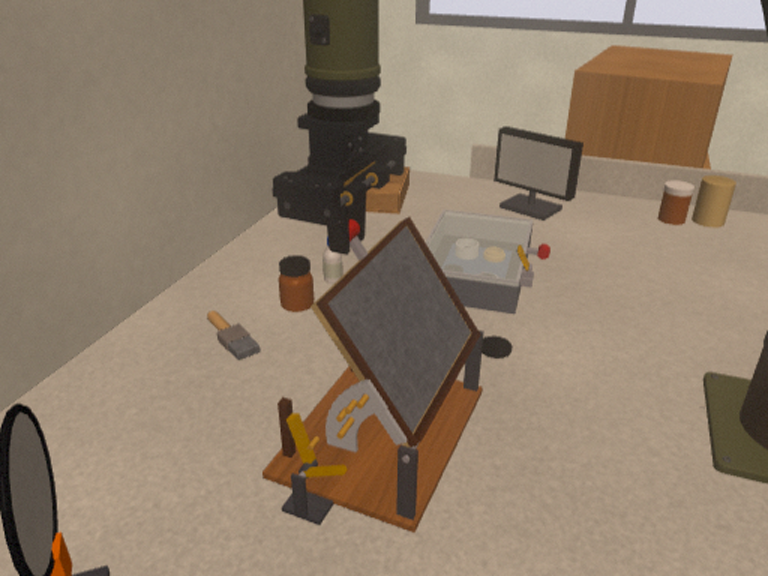

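The prop at (302,438) now leans outward, released, and the board is at about 0.96. Lowering.

carry_out([
  {"rot": [0,0,0],"xyz": [0.015,0,0.011],"grip": 255},
  {"rot": [0,0,0],"xyz": [0.028,0,0.0225],"grip": 255},
  {"rot": [0,0,0],"xyz": [0.04,0,0.035],"grip": 255},
  {"rot": [0,0,0],"xyz": [0.051,0,0.049],"grip": 255},
  {"rot": [0,0,0],"xyz": [0.06,0,0.062],"grip": 255},
  {"rot": [0,0,0],"xyz": [0.069,0,0.077],"grip": 255},
  {"rot": [0,0,0],"xyz": [0.077,0,0.092],"grip": 255},
  {"rot": [0,0,0],"xyz": [0.083,0,0.107],"grip": 255},
])

```text
clock: 5.03
tool_pos: [0.6435, 0.1724, 0.1552]
eef_rot: [0.999, -0.033, -0.003, 0.004]
contact_force: [-3.4, 4.9, -2.0]
opening: 0.269
finger_force: 20.0
```

carry_out([
  {"rot": [0,0,0],"xyz": [0.004,0,0.013],"grip": 255},
  {"rot": [0,0,0],"xyz": [0.007,0,0.026],"grip": 255},
  {"rot": [0,0,0],"xyz": [0.01,0,0.04],"grip": 255},
  {"rot": [0,0,0],"xyz": [0.012,0,0.053],"grip": 255},
  {"rot": [0,0,0],"xyz": [0.0135,0,0.066],"grip": 255},
  {"rot": [0,0,0],"xyz": [0.014,0,0.078],"grip": 255},
  {"rot": [0,0,0],"xyz": [0.014,0,0.079],"grip": 255},
  {"rot": [0,0,0],"xyz": [0.014,0,0.079],"grip": 255},
])

```text
clock: 5.7
tool_pos: [0.6573, 0.1715, 0.0783]
eef_rot: [0.999, -0.033, -0.002, 0.003]
contact_force: [-3.5, 5.1, 4.6]
opening: 0.264
finger_force: 20.0
```

```bash
python3 - <<'E'
from h import *
s,_=snap('side','s2'); print(s['tool_pos'],s['opening'],s['contact_force'])
E
```

```text
[0.65726329 0.17150691 0.0783495 ] 0.263662249748711 [-3.45765254  5.09896876  4.56562618]
```

View pics/s2.png

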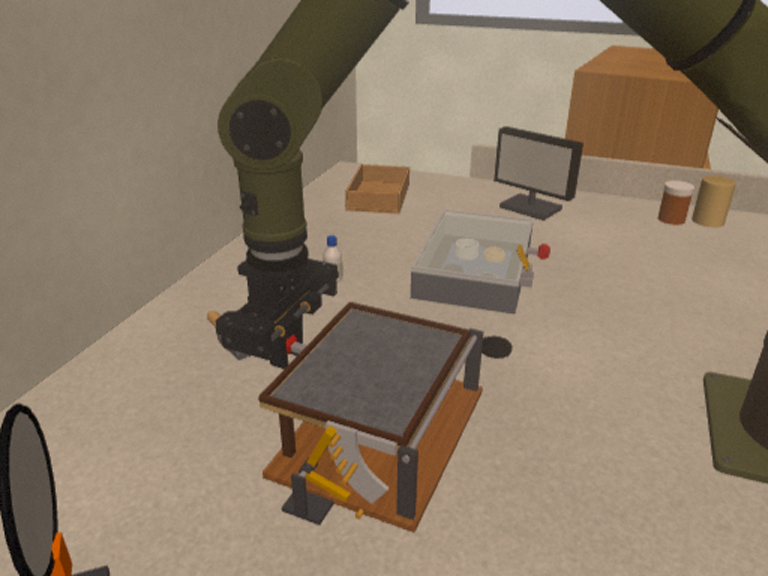

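Board flat, prop tipped back in (320,445). Release and go to the case.

carry_out([
  {"rot": [0,0,0],"xyz": [0,0,0],"grip": 0},
  {"rot": [0,0,0],"xyz": [0,0,0],"grip": 0},
  {"rot": [0,0,0],"xyz": [0,0,0],"grip": 0},
  {"rot": [0,0,0],"xyz": [0,0,-0.01],"grip": 0},
  {"rot": [0,0,0],"xyz": [0,0,-0.045],"grip": 0},
  {"rot": [0,0,0],"xyz": [0,0,-0.085],"grip": 0},
  {"rot": [0,0,0],"xyz": [0,0,-0.125],"grip": 0},
  {"rot": [0,0,0],"xyz": [0,0,-0.16],"grip": 0},
])

```text
clock: 6.42
tool_pos: [0.6596, 0.1701, 0.2426]
eef_rot: [0.999, -0.034, 0.001, 0.004]
contact_force: [1.2, 0.7, 0.0]
opening: 0.849
finger_force: 0.0
```

carry_out([
  {"rot": [0,0,0],"xyz": [-0.016,0.034,0],"grip": 0},
  {"rot": [0,0,0],"xyz": [-0.032,0.068,0],"grip": 100},
  {"rot": [0,0,0],"xyz": [-0.048,0.102,0],"grip": 255},
  {"rot": [0,0,0],"xyz": [-0.064,0.136,0],"grip": 255},
  {"rot": [0,0,0],"xyz": [-0.08,0.17,0],"grip": 255},
  {"rot": [0,0,0],"xyz": [-0.096,0.204,0],"grip": 255},
  {"rot": [0,0,0],"xyz": [-0.112,0.238,0],"grip": 255},
  {"rot": [0,0,0],"xyz": [-0.128,0.272,0],"grip": 255},
])

```text
clock: 7.08
tool_pos: [0.5119, -0.0941, 0.2423]
eef_rot: [0.999, -0.034, 0.0, 0.005]
contact_force: [0.5, -0.6, 0.4]
opening: 0.444
finger_force: 0.0
```

carry_out([
  {"rot": [0,0,-0.03],"xyz": [-0.016,0.036,0],"grip": 255},
  {"rot": [0,0,-0.06],"xyz": [-0.032,0.072,0],"grip": 255},
  {"rot": [0,0,-0.09],"xyz": [-0.048,0.108,0],"grip": 255},
  {"rot": [0,0,-0.122],"xyz": [-0.063,0.141,0],"grip": 255},
  {"rot": [0,0,-0.122],"xyz": [-0.063,0.141,0],"grip": 255},
  {"rot": [0,0,-0.122],"xyz": [-0.063,0.141,0],"grip": 255},
])

```text
clock: 7.58
tool_pos: [0.4391, -0.2314, 0.2433]
eef_rot: [1.0, 0.024, -0.001, 0.005]
contact_force: [-0.4, 0.0, -0.1]
opening: 0.008
finger_force: 0.0
```

```bash
python3 - <<'E'
from h import *
delta([.439,-.228,.085],np.pi/2+.0557)
s,im=snap('wrist','w2'); print(blobs(im,'red'),blobs(im,'yel')); print('tip',proj('wrist',[.4145,-.2291,.1036],s)); print('lidgrip',proj('wrist',[.3775,-.3217,.0615],s))
E
```

```text
t 7.58 pos [ 0.4391 -0.2314  0.2433] open 0.008 F [-0.4  0.  -0.1]
 xyz [ 0.0003 -0.005   0.1582]
 rot [ 0.0096  0.0013 -0.008 ] [ 2.0000e-03 -1.5100e-02  3.1336e+00]
[(array([327.7, 226.3]), np.int32(363))] [(array([250.6, 208.4]), np.int32(216)), (array([284. , 301.9]), np.int32(292)), (array([224.9, 306.3]), np.int32(197))]
tip [249.71836575 204.9472951 ]
lidgrip [326.45301672 226.31874767]
```

View pics/w2.png

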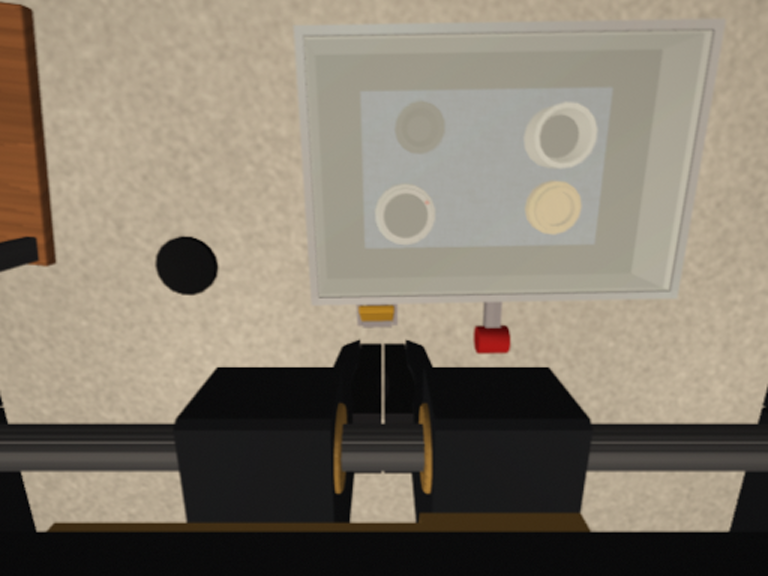

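The wrist view shows four parts: eyecup (419,127), hood (561,135), adapter (405,214) and step ring (553,207). The latch tab is at (377,314) and the lid grip at (492,340), both within about 2 mm of the estimate.

carry_out([
  {"rot": [0.01,0,-0.008],"xyz": [0,-0.003,0.04],"grip": 255},
  {"rot": [0.01,0,-0.008],"xyz": [0,-0.003,0.08],"grip": 255},
  {"rot": [0.01,0,-0.008],"xyz": [0,-0.003,0.12],"grip": 255},
  {"rot": [0.01,0,-0.008],"xyz": [0,-0.003,0.153],"grip": 255},
  {"rot": [0.01,0,-0.008],"xyz": [0,-0.003,0.153],"grip": 255},
  {"rot": [0.01,0,-0.008],"xyz": [-0.008,-0.003,0.153],"grip": 255},
  {"rot": [0.01,0,-0.008],"xyz": [-0.018,-0.003,0.153],"grip": 255},
  {"rot": [0.01,0,-0.008],"xyz": [-0.024,-0.003,0.153],"grip": 255},
])

```text
clock: 8.3
tool_pos: [0.4161, -0.228, 0.0918]
eef_rot: [1.0, 0.031, 0.0, -0.0]
contact_force: [-0.3, 0.3, 0.8]
opening: 0.007
finger_force: 0.0
```

carry_out([
  {"rot": [0,0,0],"xyz": [-0.006,0,0],"grip": 255},
  {"rot": [0,0,0],"xyz": [-0.012,0,0],"grip": 255},
  {"rot": [0,0,0],"xyz": [-0.018,0,0],"grip": 255},
  {"rot": [0,0,0],"xyz": [-0.024,0,0],"grip": 255},
  {"rot": [0,0,0],"xyz": [-0.028,0,0],"grip": 255},
  {"rot": [0,0,0],"xyz": [-0.028,0,0],"grip": 255},
])

```text
clock: 8.8
tool_pos: [0.3872, -0.2297, 0.0899]
eef_rot: [1.0, 0.031, -0.001, -0.001]
contact_force: [-0.2, -0.5, 0.3]
opening: 0.006
finger_force: 0.0
```

```bash
python3 - <<'E'
from h import *
delta([.3775,-.3217,.14],np.pi/2+.0557)
s,im=snap('side','s3'); print(blobs(im,'yel')[-6:]); 
cv2.imwrite('pics/s3c.png',cv2.resize(im[120:240,240:400,::-1],None,fx=4,fy=4))
E
```

```text
t 8.8 pos [ 0.3872 -0.2297  0.0899] open 0.006 F [-0.2 -0.5  0.3]
 xyz [-0.0155  0.0911 -0.0503]
 rot [-0.0022  0.0023  0.0062] [-0.0036 -0.0034 -3.1354]
[(array([215.3, 296.3]), np.int32(242)), (array([223.5, 302. ]), np.int32(37)), (array([226.8, 310.8]), np.int32(38)), (array([232.1, 315.9]), np.int32(61)), (array([218.5, 323.6]), np.int32(250)), (array([239.3, 341.8]), np.int32(26))]
```

View pics/s3c.png

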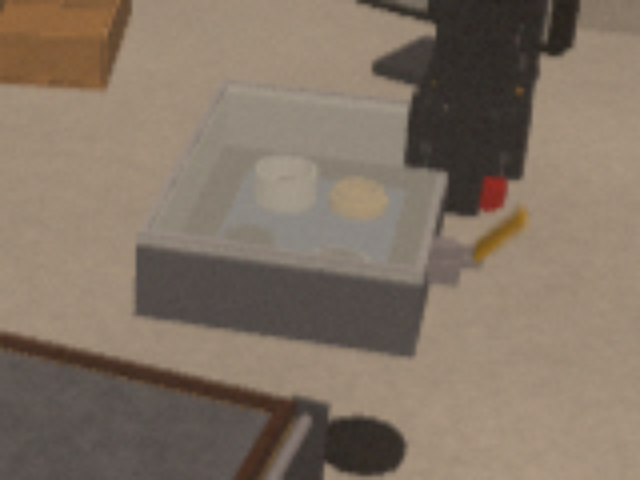

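The latch tab is past centre and falling forward at (500,235). Going to the lid grip.

carry_out([
  {"rot": [0,0,0.006],"xyz": [0,0,-0.025],"grip": 200},
  {"rot": [0,0,0.006],"xyz": [0,0,-0.05],"grip": 100},
  {"rot": [0,0,0.006],"xyz": [-0.008,0.03,-0.06],"grip": 0},
  {"rot": [0,0,0.006],"xyz": [-0.0145,0.06,-0.06],"grip": 0},
  {"rot": [0,0,0.006],"xyz": [-0.0145,0.0918,-0.06],"grip": 0},
  {"rot": [0,0,0.006],"xyz": [-0.0145,0.0918,-0.06],"grip": 0},
  {"rot": [0,0,0.006],"xyz": [-0.0145,0.0918,-0.06],"grip": 0},
])

```text
clock: 9.43
tool_pos: [0.3799, -0.3241, 0.1495]
eef_rot: [1.0, 0.027, -0.0, -0.0]
contact_force: [-0.0, 0.5, 0.5]
opening: 0.512
finger_force: 0.0
```

```bash
python3 - <<'E'
from h import *
delta([.3775,-.3217,.0425],np.pi/2+.0557)
s=r.get_state(); im=r.snapshot('wrist'); print(blobs(im,'red'),proj('wrist',[.3775,-.3217,.0615],s),proj('wrist',[.3775,-.3267,.0615],s),proj('wrist',[.3825,-.3217,.0615],s))
f=lambda t:np.array([-.222*np.cos(t+.027),.222*np.sin(t+.027)])
for a in(0,.6,1.2):
    print([np.round(f(a+.075*k)-f(a),4).tolist() for k in range(1,9)])
E
```

```text
t 9.43 pos [ 0.3799 -0.3241  0.1495] open 0.512 F [-0.   0.5  0.5]
 xyz [-0.0023 -0.0024  0.107 ]
 rot [-0.0009 -0.     -0.0025] [-0.0000e+00  1.5000e-03  3.1391e+00]
[(array([252.2, 199.4]), np.int32(687))] [251.54689991 199.58351619] [257.59984119 199.88459054] [251.84558191 193.77556463]
[[0.0011, 0.0166], [0.0034, 0.0331], [0.0069, 0.0494], [0.0117, 0.0653], [0.0176, 0.0809], [0.0247, 0.0959], [0.0329, 0.1104], [0.0421, 0.1243]]
[[0.0103, 0.0131], [0.0215, 0.0254], [0.0336, 0.0368], [0.0465, 0.0473], [0.0602, 0.0568], [0.0746, 0.0652], [0.0895, 0.0726], [0.1049, 0.0788]]
[[0.0159, 0.005], [0.0321, 0.0088], [0.0485, 0.0114], [0.0651, 0.0128], [0.0818, 0.0129], [0.0984, 0.0117], [0.1148, 0.0094], [0.1311, 0.0057]]
```

carry_out([
  {"rot": [0,0,-0.002],"xyz": [-0.002,-0.002,0.02],"grip": 0},
  {"rot": [0,0,-0.002],"xyz": [-0.002,-0.002,0.03],"grip": 0},
  {"rot": [0,0,-0.002],"xyz": [-0.002,-0.002,0.05],"grip": 0},
  {"rot": [0,0,-0.002],"xyz": [-0.002,-0.002,0.08],"grip": 0},
  {"rot": [0,0,-0.002],"xyz": [-0.002,-0.002,0.106],"grip": 0},
  {"rot": [0,0,-0.002],"xyz": [-0.002,-0.002,0.106],"grip": 255},
  {"rot": [0,0,-0.002],"xyz": [-0.002,-0.002,0.106],"grip": 255},
  {"rot": [0,0,-0.002],"xyz": [-0.002,-0.002,0.106],"grip": 255},
])

```text
clock: 10.15
tool_pos: [0.3783, -0.3193, 0.0445]
eef_rot: [1.0, 0.03, -0.0, -0.001]
contact_force: [0.8, 0.8, -0.2]
opening: 0.758
finger_force: 0.0
```

carry_out([
  {"rot": [0,0,0],"xyz": [0,0,0],"grip": 255},
  {"rot": [0,0,0],"xyz": [0,0,0],"grip": 255},
  {"rot": [0,0,0],"xyz": [0,0,0],"grip": 255},
  {"rot": [0,0,0],"xyz": [0,0,0],"grip": 255},
])

```text
clock: 10.48
tool_pos: [0.378, -0.3205, 0.0444]
eef_rot: [1.0, 0.029, 0.0, -0.001]
contact_force: [0.2, 0.1, 0.6]
opening: 0.452
finger_force: 0.0
```

carry_out([
  {"rot": [0,0,0],"xyz": [0,0,0.002],"grip": 255},
  {"rot": [0,0,0],"xyz": [0,0,0.002],"grip": 255},
  {"rot": [0,0,0],"xyz": [0,0,0.002],"grip": 255},
  {"rot": [0,0,0],"xyz": [0,0,0.002],"grip": 255},
])

```text
clock: 10.82
tool_pos: [0.378, -0.3227, 0.0418]
eef_rot: [1.0, 0.028, 0.0, 0.001]
contact_force: [-0.4, -4.8, -1.2]
opening: 0.265
finger_force: 20.0
```

carry_out([
  {"rot": [0,0,0],"xyz": [0.001,0,-0.0166],"grip": 255},
  {"rot": [0,0,0],"xyz": [0.0034,0,-0.033],"grip": 255},
  {"rot": [0,0,0],"xyz": [0.007,0,-0.0494],"grip": 255},
  {"rot": [0,0,0],"xyz": [0.0117,0,-0.0653],"grip": 255},
  {"rot": [0,0,0],"xyz": [0.0176,0,-0.081],"grip": 255},
  {"rot": [0,0,0],"xyz": [0.0247,0,-0.096],"grip": 255},
  {"rot": [0,0,0],"xyz": [0.033,0,-0.1104],"grip": 255},
  {"rot": [0,0,0],"xyz": [0.042,0,-0.1243],"grip": 255},
])

```text
clock: 11.48
tool_pos: [0.4184, -0.3199, 0.1666]
eef_rot: [1.0, 0.028, -0.001, 0.0]
contact_force: [-1.1, -4.2, -1.4]
opening: 0.28
finger_force: 2.0
```

carry_out([
  {"rot": [0,0,0],"xyz": [0.0103,0,-0.013],"grip": 255},
  {"rot": [0,0,0],"xyz": [0.0215,0,-0.0254],"grip": 255},
  {"rot": [0,0,0],"xyz": [0.0336,0,-0.0368],"grip": 255},
  {"rot": [0,0,0],"xyz": [0.0465,0,-0.0473],"grip": 255},
  {"rot": [0,0,0],"xyz": [0.06,0,-0.0568],"grip": 255},
  {"rot": [0,0,0],"xyz": [0.0746,0,-0.0652],"grip": 255},
  {"rot": [0,0,0],"xyz": [0.0895,0,-0.0726],"grip": 255},
  {"rot": [0,0,0],"xyz": [0.105,0,-0.0788],"grip": 255},
])

```text
clock: 12.15
tool_pos: [0.523, -0.3135, 0.2457]
eef_rot: [1.0, 0.028, -0.002, 0.0]
contact_force: [-3.1, -1.9, 3.8]
opening: 0.267
finger_force: 20.0
```

carry_out([
  {"rot": [0,0,0],"xyz": [0.016,0,-0.005],"grip": 255},
  {"rot": [0,0,0],"xyz": [0.032,0,-0.0088],"grip": 255},
  {"rot": [0,0,0],"xyz": [0.0485,0,-0.0114],"grip": 255},
  {"rot": [0,0,0],"xyz": [0.065,0,-0.0128],"grip": 255},
  {"rot": [0,0,0],"xyz": [0.082,0,-0.0129],"grip": 255},
  {"rot": [0,0,0],"xyz": [0.0984,0,-0.0117],"grip": 255},
  {"rot": [0,0,0],"xyz": [0.115,0,-0.0094],"grip": 255},
  {"rot": [0,0,0],"xyz": [0.13,0,-0.0057],"grip": 255},
])

```text
clock: 12.82
tool_pos: [0.6553, -0.3051, 0.2507]
eef_rot: [1.0, 0.029, -0.0, -0.0]
contact_force: [0.7, -2.4, 2.0]
opening: 0.269
finger_force: 20.0
```

carry_out([
  {"rot": [0,0,0],"xyz": [0.003,0,0.001],"grip": 0},
  {"rot": [0,0,0],"xyz": [0.003,0,0.001],"grip": 0},
  {"rot": [0,0,0],"xyz": [0.003,0,0.001],"grip": 0},
  {"rot": [0,0,0],"xyz": [0.003,0,-0.02],"grip": 0},
  {"rot": [0,0,0],"xyz": [0.003,0,-0.05],"grip": 0},
  {"rot": [0,0,0],"xyz": [-0.03,0,-0.08],"grip": 0},
  {"rot": [0,0,0],"xyz": [-0.07,0,-0.08],"grip": 0},
  {"rot": [0,0,0],"xyz": [-0.11,0,-0.08],"grip": 0},
])

```text
clock: 13.48
tool_pos: [0.5436, -0.3109, 0.3323]
eef_rot: [1.0, 0.03, 0.001, 0.0]
contact_force: [0.3, -1.9, -0.1]
opening: 0.852
finger_force: 0.0
```

carry_out([
  {"rot": [0,0,0],"xyz": [-0.04,0,0],"grip": 0},
  {"rot": [0,0,0],"xyz": [-0.08,0,0],"grip": 0},
  {"rot": [0,0,0],"xyz": [-0.12,0,0.01],"grip": 0},
  {"rot": [0,0,0],"xyz": [-0.12,0,0.01],"grip": 0},
  {"rot": [0,0,0],"xyz": [-0.12,0,0.01],"grip": 0},
])

```text
clock: 13.9
tool_pos: [0.4203, -0.318, 0.3201]
eef_rot: [1.0, 0.027, -0.003, -0.001]
contact_force: [1.1, 1.0, 0.7]
opening: 0.999
finger_force: 0.0
```

```bash
python3 - <<'E'
from h import *
s,im=snap('wrist','w3'); print(s['tool_pos'],s['opening'])
snap('top','t3',1)
E
```

```text
[ 0.42027109 -0.31803902  0.3201129 ] 0.9988216426184976
```

View pics/w3.png

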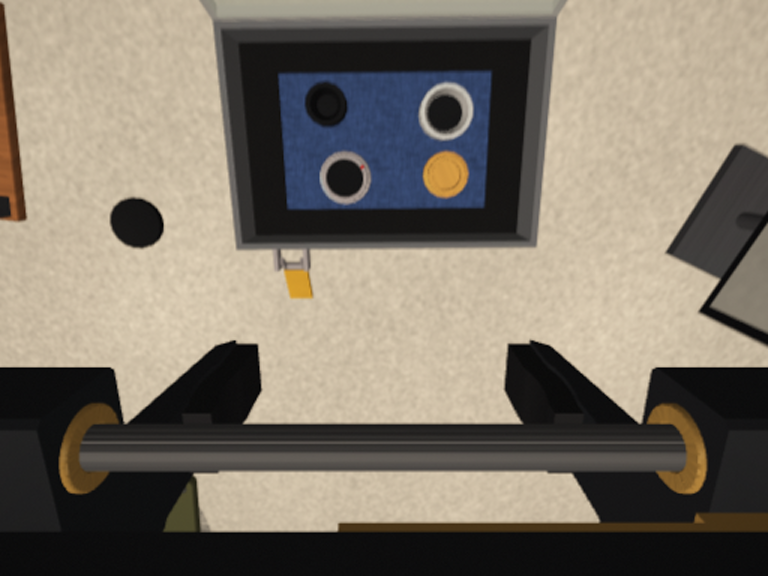

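The lid stands open and the latch hangs down. Parts are at: eyecup (326,104), hood (446,111), adapter (345,178), step ring (446,175).

```bash
cat >> h.py <<'E'
H=dict(adapter=.018,hood=.026,eyecup=.022,stepring=.016)
CASE=(.504,-.3144,.0557); EAS=(.4325,.186,-.065)
def toW(f,L): c,s=np.cos(f[2]),np.sin(f[2]); return np.array([f[0]+c*L[0]-s*L[1],f[1]+s*L[0]+c*L[1]])
def toL(f,P): c,s=np.cos(f[2]),np.sin(f[2]); d=np.array(P[:2])-f[:2]; return np.array([c*d[0]+s*d[1],-s*d[0]+c*d[1]])
E
python3 - <<'E'
from h import *
s=r.get_state()
px=dict(eyecup=(326,104),hood=(446,111),adapter=(345,178),stepring=(446,175))
for k,u in px.items():
    P=ray('wrist',np.array(u)/1.5,.006+H[k],s); print(k,np.round(P,4),'case',np.round(toL(CASE,P),3))
for n,L in (('A',(.045,.056)),('B',(.045,-.056)),('C',(.12,.056)),('D',(.12,-.056))): print(n,np.round(toW(EAS,L),4))
im=np.load('pics/t3.npy'); 
delta([.4765,-.37,.012],np.pi/2+.0557)
E
```

```text
eyecup [ 0.5428 -0.2597  0.028 ] case [0.042 0.052]
hood [ 0.5428 -0.3694  0.032 ] case [ 0.036 -0.057]
adapter [ 0.4779 -0.279   0.024 ] case [-0.024  0.037]
stepring [ 0.4863 -0.3762  0.022 ] case [-0.021 -0.061]
A [0.481 0.239]
B [0.4738 0.1272]
C [0.5559 0.2341]
D [0.5486 0.1223]
t 14.0 pos [ 0.4254 -0.3179  0.3211] open 1.004 F [ 1.1  0.5 -0. ]
 xyz [0.0477 0.0554 0.309 ]
 rot [-0.0014 -0.0007  0.0029] [ 1.1000e-03 -2.2000e-03 -3.1387e+00]
```

carry_out([
  {"rot": [0,0,0.003],"xyz": [0.019,0.02,0.03],"grip": 70},
  {"rot": [0,0,0.003],"xyz": [0.038,0.04,0.06],"grip": 70},
  {"rot": [0,0,0.003],"xyz": [0.0577,0.0615,0.09],"grip": 70},
  {"rot": [0,0,0.003],"xyz": [0.0577,0.0615,0.125],"grip": 70},
  {"rot": [0,0,0.003],"xyz": [0.0577,0.0615,0.16],"grip": 70},
  {"rot": [0,0,0.003],"xyz": [0.0577,0.0615,0.19],"grip": 70},
  {"rot": [0,0,0.003],"xyz": [0.0577,0.0615,0.19],"grip": 70},
  {"rot": [0,0,0.003],"xyz": [0.0577,0.0615,0.19],"grip": 70},
])

```text
clock: 14.67
tool_pos: [0.4869, -0.3747, 0.1292]
eef_rot: [1.0, 0.029, -0.001, -0.002]
contact_force: [0.7, 0.1, 0.5]
opening: 0.729
finger_force: 0.0
```

```bash
cat >> h.py <<'E'
D=dict(adapter=.050,hood=.048,eyecup=.038,stepring=.044)
def find(k,P,base=.006,save=None,z=.012):
    """Hough circle of part top nearest to predicted xy; prints tool move"""
    s=r.get_state(); im=r.snapshot('wrist'); zt=base+H[k]
    u=proj('wrist',[*P[:2],zt],s); K,A,c=cam('wrist',s); d=(A.T@(np.array([*P[:2],zt])-c))[2]; rad=K[0,0]*D[k]/2/d
    g=cv2.GaussianBlur(cv2.cvtColor(im,cv2.COLOR_RGB2GRAY),(3,3),0)
    C=cv2.HoughCircles(g,cv2.HOUGH_GRADIENT_ALT,1,5,param1=150,param2=.6,minRadius=int(rad*.85),maxRadius=int(rad*1.15)+1)
    if C is None: print('none; pred',u,rad); cv2.imwrite('pics/fail.png',im[...,::-1]); return
    C=C[0]; b=C[np.argmin(np.hypot(*(C[:,:2]-u).T))]; Q=ray('wrist',b[:2],zt,s)
    print(k,'px',np.round(b,1),'pred',np.round(u,1),round(rad,1),'world',np.round(Q,4))
    if save: cv2.circle(im,(int(b[0]),int(b[1])),int(b[2]),(255,0,0),1); cv2.imwrite('pics/%s.png'%save,im[...,::-1])
    delta([Q[0],Q[1],z],np.pi/2+.0557); return Q
E
python3 - <<'E'
from h import *
find('stepring',(.4863,-.3762),save='st')
for k,P in dict(eyecup=(.5428,-.2597),hood=(.5428,-.3694),adapter=(.4779,-.279)).items(): find(k,P)
E
```

```text
stepring px [256.  196.   23.5] pred [256.6 191.1] 24.9 world [ 0.4817 -0.376   0.022 ]
t 14.72 pos [ 0.4879 -0.3756  0.1311] open 0.723 F [ 0.3 -0.4  0.1]
 xyz [-0.0063  0.0002  0.1191]
 rot [-0.0013 -0.0011  0.0011] [ 1.7000e-03 -2.0000e-03 -3.1405e+00]
eyecup px [120.  126.   23.5] pred [116.3 119.6] 23.3 world [ 0.5378 -0.2623  0.028 ]
t 14.77 pos [ 0.4882 -0.3761  0.1321] open 0.723 F [-0.2 -0.2  0.5]
 xyz [ 0.0557 -0.1108  0.1203]
 rot [ 0.0001 -0.0027  0.0007] [ 4.2000e-03  2.0000e-04 -3.1409e+00]
hood px [250.  136.   28.6] pred [249.9 128.1] 29.6 world [ 0.5365 -0.3698  0.032 ]
t 14.82 pos [ 0.4881 -0.3764  0.1326] open 0.726 F [-1.   0.1  1.1]
 xyz [ 0.0483 -0.0039  0.1208]
 rot [ 0.0007 -0.0032  0.0004] [ 5.0000e-03  1.2000e-03 -3.1412e+00]
adapter px [145.  202.   26.2] pred [144.9 195.8] 28.0 world [ 0.472  -0.2788  0.024 ]
t 14.87 pos [ 0.4879 -0.3764  0.1327] open 0.727 F [-0.6 -0.2  0.1]
 xyz [-0.0107 -0.0984  0.1206]
 rot [ 0.0008 -0.0031  0.0003] [ 4.9000e-03  1.3000e-03 -3.1413e+00]
```

View pics/st.png

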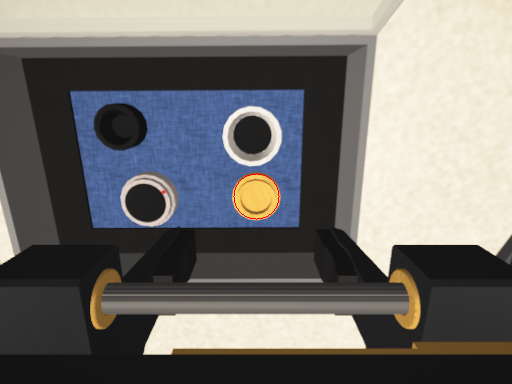

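Hough matched the step ring at (256,196); the other three parts are where predicted. Picking the step ring.

carry_out([
  {"rot": [0,0,0],"xyz": [-0.006,0,0.03],"grip": 70},
  {"rot": [0,0,0],"xyz": [-0.006,0,0.06],"grip": 70},
  {"rot": [0,0,0],"xyz": [-0.006,0,0.09],"grip": 70},
  {"rot": [0,0,0],"xyz": [-0.006,0,0.11],"grip": 70},
  {"rot": [0,0,0],"xyz": [-0.006,0,0.12],"grip": 70},
  {"rot": [0,0,0],"xyz": [-0.006,0,0.12],"grip": 70},
  {"rot": [0,0,0],"xyz": [-0.006,0,0.12],"grip": 255},
  {"rot": [0,0,0],"xyz": [-0.006,0,0.12],"grip": 255},
], squeeze=25)

```text
clock: 15.53
tool_pos: [0.4811, -0.3766, 0.0121]
eef_rot: [1.0, 0.028, 0.001, 0.0]
contact_force: [-0.7, 0.3, 0.5]
opening: 0.604
finger_force: 0.0
```

carry_out([
  {"rot": [0,0,0],"xyz": [0,0,0],"grip": 255},
  {"rot": [0,0,0],"xyz": [0,0,0],"grip": 255},
  {"rot": [0,0,0],"xyz": [0,0,0],"grip": 255},
  {"rot": [0,0,0],"xyz": [0,0,0],"grip": 255},
])

```text
clock: 15.87
tool_pos: [0.4807, -0.3764, 0.0118]
eef_rot: [1.0, 0.028, 0.001, -0.0]
contact_force: [-1.0, 0.3, 7.0]
opening: 0.49
finger_force: 25.0
```

carry_out([
  {"rot": [0,0,0],"xyz": [0,0,-0.02],"grip": 255},
  {"rot": [0,0,0],"xyz": [0,0,-0.045],"grip": 255},
  {"rot": [0,0,0],"xyz": [0,0,-0.075],"grip": 255},
  {"rot": [0,0,0],"xyz": [0,0,-0.105],"grip": 255},
  {"rot": [0,0,0],"xyz": [0,0,-0.135],"grip": 255},
  {"rot": [0,0,0],"xyz": [0,0,-0.16],"grip": 255},
  {"rot": [0,0,0],"xyz": [0,0,-0.16],"grip": 255},
])

```text
clock: 16.45
tool_pos: [0.4827, -0.3779, 0.1759]
eef_rot: [1.0, 0.028, 0.004, 0.002]
contact_force: [0.2, -0.6, 1.0]
opening: 0.489
finger_force: 25.0
```

carry_out([
  {"rot": [0,0,0],"xyz": [0.002,-0.038,0],"grip": 255},
  {"rot": [0,0,0],"xyz": [0.004,-0.076,0],"grip": 255},
  {"rot": [0,0,0],"xyz": [0.006,-0.114,0],"grip": 255},
  {"rot": [0,0,0],"xyz": [0.008,-0.152,0],"grip": 255},
  {"rot": [0,0,0],"xyz": [0.01,-0.19,0],"grip": 255},
  {"rot": [0,0,0],"xyz": [0.012,-0.228,0],"grip": 255},
  {"rot": [0,0,0],"xyz": [0.014,-0.266,0],"grip": 255},
  {"rot": [0,0,0],"xyz": [0.016,-0.304,0],"grip": 255},
])

```text
clock: 17.12
tool_pos: [0.4784, -0.0699, 0.1706]
eef_rot: [1.0, 0.028, -0.001, -0.001]
contact_force: [0.2, 0.7, -0.5]
opening: 0.487
finger_force: 25.0
```

carry_out([
  {"rot": [0,0,0.03],"xyz": [0.002,-0.038,0],"grip": 255},
  {"rot": [0,0,0.06],"xyz": [0.004,-0.076,0],"grip": 255},
  {"rot": [0,0,0.09],"xyz": [0.006,-0.114,0],"grip": 255},
  {"rot": [0,0,0.121],"xyz": [0.008,-0.152,0],"grip": 255},
  {"rot": [0,0,0.121],"xyz": [0.01,-0.19,0],"grip": 255},
  {"rot": [0,0,0.121],"xyz": [0.012,-0.228,0],"grip": 255},
  {"rot": [0,0,0.121],"xyz": [0.014,-0.266,0],"grip": 255},
  {"rot": [0,0,0.121],"xyz": [0.017,-0.311,0],"grip": 255},
])

```text
clock: 17.78
tool_pos: [0.4779, 0.2374, 0.1711]
eef_rot: [0.999, -0.033, -0.001, -0.0]
contact_force: [1.0, -0.1, -1.0]
opening: 0.489
finger_force: 25.0
```

carry_out([
  {"rot": [0,0,0],"xyz": [0,0,0],"grip": 255},
  {"rot": [0,0,0],"xyz": [0,0,0],"grip": 255},
  {"rot": [0,0,0],"xyz": [0,0,0],"grip": 255},
  {"rot": [0,0,0],"xyz": [0,0,0],"grip": 255},
])

```text
clock: 18.12
tool_pos: [0.4786, 0.2342, 0.1711]
eef_rot: [0.999, -0.034, -0.001, 0.0]
contact_force: [-0.8, -0.4, -0.1]
opening: 0.488
finger_force: 25.0
```

```bash
python3 - <<'E'
from h import *
delta([.481,.239,.1145],np.pi/2-.065)
snap('wrist','w4',1.2)
E
```

```text
t 18.12 pos [0.4786 0.2342 0.1711] open 0.488 F [-0.8 -0.4 -0.1]
 xyz [ 0.0022 -0.005   0.0566]
 rot [ 0.0001  0.0018 -0.0029] [ 2.8000e-03 -1.0000e-04  3.1387e+00]
```

View pics/w4.png

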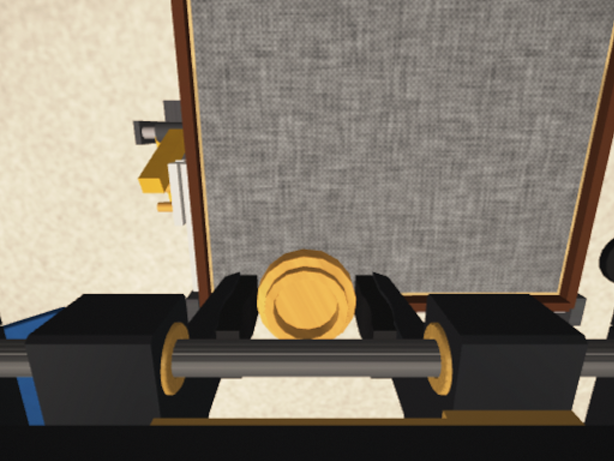

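The step ring is held level over the board. I'll check the near-rim inner corners, (213,300) and (565,297), against the model.

```bash
python3 - <<'E'
from h import *
for uv in((213,298),(565,294)): print(np.round(toL(EAS,ray('wrist',np.array(uv)/1.2,.1105)),4))
print(proj('wrist',[*toW(EAS,(.0105,.112)),.1075])*1.2, proj('wrist',[*toW(EAS,(.0105,-.112)),.1075])*1.2)
E
```

```text
[0.0104 0.1102]
[ 0.0121 -0.1139]
[211.31204357 295.71677904] [558.38972181 294.23191914]
```

carry_out([
  {"rot": [0,0,0],"xyz": [0.002,-0.003,0.025],"grip": 255},
  {"rot": [0,0,0],"xyz": [0.002,-0.003,0.045],"grip": 255},
  {"rot": [0,0,0],"xyz": [0.002,-0.003,0.055],"grip": 255},
  {"rot": [0,0,0],"xyz": [0.002,-0.003,0.0575],"grip": 255},
  {"rot": [0,0,0],"xyz": [0.002,-0.003,0.0575],"grip": 255},
  {"rot": [0,0,0],"xyz": [0.002,-0.003,0.0575],"grip": 255},
])

```text
clock: 18.67
tool_pos: [0.4812, 0.2388, 0.1144]
eef_rot: [0.999, -0.033, -0.0, -0.001]
contact_force: [0.2, -1.2, 0.9]
opening: 0.491
finger_force: 25.0
```

carry_out([
  {"rot": [0,0,0],"xyz": [0,0,0],"grip": 70},
  {"rot": [0,0,0],"xyz": [0,0,0],"grip": 70},
  {"rot": [0,0,0],"xyz": [0,0,0],"grip": 70},
  {"rot": [0,0,0],"xyz": [0,0,-0.005],"grip": 70},
  {"rot": [0,0,0],"xyz": [0,0,-0.025],"grip": 70},
  {"rot": [0,0,0],"xyz": [0,0,-0.06],"grip": 70},
  {"rot": [0,0,0],"xyz": [0.007,0.037,-0.06],"grip": 70},
  {"rot": [0,0,0],"xyz": [0.014,0.074,-0.06],"grip": 70},
])

```text
clock: 19.33
tool_pos: [0.4913, 0.1673, 0.1761]
eef_rot: [1.0, -0.029, 0.002, -0.003]
contact_force: [0.6, -1.8, -0.2]
opening: 0.727
finger_force: 0.0
```

carry_out([
  {"rot": [0,0,0],"xyz": [0.007,0.038,0],"grip": 70},
  {"rot": [0,0,0],"xyz": [0.014,0.076,0],"grip": 70},
  {"rot": [0,0,0],"xyz": [0.021,0.114,0],"grip": 70},
  {"rot": [0,0,0],"xyz": [0.028,0.152,0],"grip": 70},
  {"rot": [0,0,0],"xyz": [0.035,0.19,0],"grip": 70},
  {"rot": [0,0,0],"xyz": [0.042,0.228,0],"grip": 70},
  {"rot": [0,0,0],"xyz": [0.049,0.266,0],"grip": 70},
  {"rot": [0,0,0],"xyz": [0.056,0.304,0],"grip": 70},
])

```text
clock: 20.0
tool_pos: [0.526, -0.1444, 0.1737]
eef_rot: [0.999, -0.033, -0.0, -0.001]
contact_force: [0.6, 1.6, -0.3]
opening: 0.723
finger_force: 0.0
```

carry_out([
  {"rot": [0,0,-0.03],"xyz": [0.007,0.038,0],"grip": 70},
  {"rot": [0,0,-0.06],"xyz": [0.014,0.076,0],"grip": 70},
  {"rot": [0,0,-0.09],"xyz": [0.02,0.116,0.01],"grip": 70},
  {"rot": [0,0,-0.121],"xyz": [0.02,0.116,0.03],"grip": 70},
  {"rot": [0,0,-0.121],"xyz": [0.02,0.116,0.045],"grip": 70},
  {"rot": [0,0,-0.121],"xyz": [0.02,0.116,0.045],"grip": 70},
  {"rot": [0,0,-0.121],"xyz": [0.02,0.116,0.045],"grip": 70},
  {"rot": [0,0,-0.121],"xyz": [0.02,0.116,0.045],"grip": 70},
])

```text
clock: 20.67
tool_pos: [0.5391, -0.2589, 0.1289]
eef_rot: [1.0, 0.028, 0.0, -0.001]
contact_force: [-0.3, 1.4, 0.7]
opening: 0.724
finger_force: 0.0
```

```bash
python3 - <<'E'
from h import *
find('eyecup',(.538,-.262))
E
```

```text
eyecup px [255.  194.   21.2] pred [258.2 194. ] 22.0 world [ 0.5378 -0.2592  0.028 ]
t 20.72 pos [ 0.5393 -0.2589  0.1291] open 0.725 F [1.  0.3 0.4]
 xyz [-0.0016  0.0004  0.1171]
 rot [-0.0013 -0.0008  0.0012] [ 1.3000e-03 -2.0000e-03 -3.1404e+00]
```

carry_out([
  {"rot": [0,0,0],"xyz": [-0.0015,0.0005,0.035],"grip": 70},
  {"rot": [0,0,0],"xyz": [-0.0015,0.0005,0.07],"grip": 70},
  {"rot": [0,0,0],"xyz": [-0.0015,0.0005,0.1],"grip": 70},
  {"rot": [0,0,0],"xyz": [-0.0015,0.0005,0.117],"grip": 70},
  {"rot": [0,0,0],"xyz": [-0.0015,0.0005,0.117],"grip": 70},
  {"rot": [0,0,0],"xyz": [-0.0015,0.0005,0.117],"grip": 255},
  {"rot": [0,0,0],"xyz": [-0.0015,0.0005,0.117],"grip": 255},
  {"rot": [0,0,0],"xyz": [-0.0015,0.0005,0.117],"grip": 255},
])

```text
clock: 21.38
tool_pos: [0.5382, -0.2601, 0.0129]
eef_rot: [1.0, 0.028, 0.001, -0.0]
contact_force: [0.1, 0.2, -0.8]
opening: 0.522
finger_force: 0.0
```

carry_out([
  {"rot": [0,0,0],"xyz": [0,0,0],"grip": 255},
  {"rot": [0,0,0],"xyz": [0,0,0],"grip": 255},
  {"rot": [0,0,0],"xyz": [0,0,0],"grip": 255},
  {"rot": [0,0,0],"xyz": [0,0,0],"grip": 255},
])

```text
clock: 21.72
tool_pos: [0.5377, -0.2601, 0.0124]
eef_rot: [1.0, 0.028, 0.001, -0.0]
contact_force: [-1.8, 0.4, 7.8]
opening: 0.424
finger_force: 25.0
```

carry_out([
  {"rot": [0,0,0],"xyz": [0,0,-0.02],"grip": 255},
  {"rot": [0,0,0],"xyz": [0,0,-0.045],"grip": 255},
  {"rot": [0,0,0],"xyz": [0,0,-0.075],"grip": 255},
  {"rot": [0,0,0],"xyz": [0,0,-0.105],"grip": 255},
  {"rot": [0,0,0],"xyz": [0,0,-0.135],"grip": 255},
  {"rot": [0,0,0],"xyz": [0,0,-0.16],"grip": 255},
  {"rot": [0,0,0],"xyz": [-0.004,-0.037,-0.16],"grip": 255},
  {"rot": [0,0,0],"xyz": [-0.008,-0.074,-0.16],"grip": 255},
])

```text
clock: 22.38
tool_pos: [0.5258, -0.189, 0.1733]
eef_rot: [1.0, 0.025, 0.002, 0.001]
contact_force: [0.2, 1.0, -1.7]
opening: 0.424
finger_force: 25.0
```

carry_out([
  {"rot": [0,0,0],"xyz": [-0.004,-0.038,0],"grip": 255},
  {"rot": [0,0,0],"xyz": [-0.008,-0.076,0],"grip": 255},
  {"rot": [0,0,0],"xyz": [-0.012,-0.114,0],"grip": 255},
  {"rot": [0,0,0],"xyz": [-0.016,-0.152,0],"grip": 255},
  {"rot": [0,0,0],"xyz": [-0.02,-0.19,0],"grip": 255},
  {"rot": [0,0,0.03],"xyz": [-0.024,-0.228,0],"grip": 255},
  {"rot": [0,0,0.06],"xyz": [-0.028,-0.266,0],"grip": 255},
  {"rot": [0,0,0.09],"xyz": [-0.034,-0.3,0],"grip": 255},
])

```text
clock: 23.05
tool_pos: [0.4739, 0.1136, 0.1722]
eef_rot: [1.0, -0.017, 0.0, -0.002]
contact_force: [0.4, 0.1, 0.2]
opening: 0.425
finger_force: 25.0
```

carry_out([
  {"rot": [0,0,0.031],"xyz": [0,-0.014,0],"grip": 255},
  {"rot": [0,0,0.031],"xyz": [0,-0.014,0],"grip": 255},
  {"rot": [0,0,0.031],"xyz": [0,-0.014,0],"grip": 255},
  {"rot": [0,0,0.031],"xyz": [0,-0.014,0],"grip": 255},
])

```text
clock: 23.38
tool_pos: [0.4748, 0.1232, 0.1719]
eef_rot: [0.999, -0.033, -0.0, -0.0]
contact_force: [0.1, -0.9, -0.4]
opening: 0.423
finger_force: 25.0
```

```bash
python3 - <<'E'
from h import *
delta([.474,.127,.114],np.pi/2-.065)
E
```

```text
t 23.38 pos [0.4748 0.1232 0.1719] open 0.423 F [ 0.1 -0.9 -0.4]
 xyz [-0.001  -0.0037  0.0579]
 rot [-0.0006  0.001  -0.0017] [1.5000e-03 9.0000e-04 3.1399e+00]
```

carry_out([
  {"rot": [0,0,0],"xyz": [-0.001,-0.0035,0.025],"grip": 255},
  {"rot": [0,0,0],"xyz": [-0.001,-0.0035,0.045],"grip": 255},
  {"rot": [0,0,0],"xyz": [-0.001,-0.0035,0.055],"grip": 255},
  {"rot": [0,0,0],"xyz": [-0.001,-0.0035,0.058],"grip": 255},
  {"rot": [0,0,0],"xyz": [-0.001,-0.0035,0.058],"grip": 255},
  {"rot": [0,0,0],"xyz": [-0.001,-0.0035,0.058],"grip": 255},
])

```text
clock: 23.88
tool_pos: [0.4742, 0.1272, 0.114]
eef_rot: [0.999, -0.034, -0.0, -0.001]
contact_force: [0.5, 0.6, -0.7]
opening: 0.424
finger_force: 25.0
```

carry_out([
  {"rot": [0,0,0],"xyz": [0,0,0],"grip": 98},
  {"rot": [0,0,0],"xyz": [0,0,0],"grip": 98},
  {"rot": [0,0,0],"xyz": [0,0,0],"grip": 98},
  {"rot": [0,0,0],"xyz": [0,0,-0.005],"grip": 98},
  {"rot": [0,0,0],"xyz": [0,0,-0.025],"grip": 98},
  {"rot": [0,0,0],"xyz": [0,0,-0.06],"grip": 70},
  {"rot": [0,0,0],"xyz": [0.002,0.037,-0.06],"grip": 70},
  {"rot": [0,0,0],"xyz": [0.004,0.074,-0.06],"grip": 70},
])

```text
clock: 24.55
tool_pos: [0.4748, 0.0565, 0.1757]
eef_rot: [1.0, -0.029, 0.002, -0.002]
contact_force: [0.9, -1.5, -1.0]
opening: 0.727
finger_force: 0.0
```

carry_out([
  {"rot": [0,0,0],"xyz": [0.002,0.038,0],"grip": 70},
  {"rot": [0,0,0],"xyz": [0.004,0.076,0],"grip": 70},
  {"rot": [0,0,0],"xyz": [0.007,0.114,0],"grip": 70},
  {"rot": [0,0,0],"xyz": [0.009,0.152,0],"grip": 70},
  {"rot": [0,0,0],"xyz": [0.011,0.19,0],"grip": 70},
  {"rot": [0,0,-0.03],"xyz": [0.014,0.228,0],"grip": 70},
  {"rot": [0,0,-0.06],"xyz": [0.016,0.266,0],"grip": 70},
  {"rot": [0,0,-0.09],"xyz": [0.018,0.304,0],"grip": 70},
])

```text
clock: 25.22
tool_pos: [0.4708, -0.2521, 0.1734]
eef_rot: [1.0, 0.013, -0.0, -0.001]
contact_force: [0.7, 0.0, -0.4]
opening: 0.726
finger_force: 0.0
```

carry_out([
  {"rot": [0,0,-0.03],"xyz": [0.0005,0.02,0.02],"grip": 70},
  {"rot": [0,0,-0.03],"xyz": [0.0005,0.025,0.045],"grip": 70},
  {"rot": [0,0,-0.03],"xyz": [0.0005,0.025,0.045],"grip": 70},
  {"rot": [0,0,-0.03],"xyz": [0.0005,0.025,0.045],"grip": 70},
  {"rot": [0,0,-0.03],"xyz": [0.0005,0.025,0.045],"grip": 70},
])

```text
clock: 25.63
tool_pos: [0.4728, -0.2737, 0.1288]
eef_rot: [1.0, 0.028, -0.0, -0.001]
contact_force: [-0.1, 0.1, 0.4]
opening: 0.723
finger_force: 0.0
```

```bash
python3 - <<'E'
from h import *
find('adapter',(.472,-.279))
find('hood',(.5365,-.370))
E
```

```text
adapter px [259.  194.   27.4] pred [260.8 192.5] 28.5 world [ 0.4705 -0.2775  0.024 ]
t 25.68 pos [ 0.4732 -0.2737  0.1292] open 0.727 F [0.6 0.8 0.3]
 xyz [-0.0029  0.0039  0.1172]
 rot [-0.002  -0.0005  0.0013] [ 8.0000e-04 -3.1000e-03 -3.1403e+00]
hood px [377.  125.   29.1] pred [379.6 124.3] 30.1 world [ 0.5359 -0.368   0.032 ]
t 25.73 pos [ 0.4734 -0.2738  0.1293] open 0.725 F [ 0.3 -0.2 -0.3]
 xyz [0.0569 0.0978 0.1172]
 rot [-0.0016 -0.0009  0.0014] [ 1.5000e-03 -2.5000e-03 -3.1402e+00]
```

carry_out([
  {"rot": [0,0,0],"xyz": [-0.003,0.004,0.035],"grip": 70},
  {"rot": [0,0,0],"xyz": [-0.003,0.004,0.07],"grip": 70},
  {"rot": [0,0,0],"xyz": [-0.003,0.004,0.1],"grip": 70},
  {"rot": [0,0,0],"xyz": [-0.003,0.004,0.117],"grip": 70},
  {"rot": [0,0,0],"xyz": [-0.003,0.004,0.117],"grip": 70},
  {"rot": [0,0,0],"xyz": [-0.003,0.004,0.117],"grip": 255},
  {"rot": [0,0,0],"xyz": [-0.003,0.004,0.117],"grip": 255},
  {"rot": [0,0,0],"xyz": [-0.003,0.004,0.117],"grip": 255},
])

```text
clock: 26.4
tool_pos: [0.4706, -0.2792, 0.0127]
eef_rot: [1.0, 0.028, 0.001, -0.0]
contact_force: [-0.0, -0.1, -0.8]
opening: 0.562
finger_force: 25.0
```

carry_out([
  {"rot": [0,0,0],"xyz": [0,0,0],"grip": 255},
  {"rot": [0,0,0],"xyz": [0,0,0],"grip": 255},
  {"rot": [0,0,0],"xyz": [0,0,0],"grip": 255},
  {"rot": [0,0,0],"xyz": [0,0,0],"grip": 255},
])

```text
clock: 26.73
tool_pos: [0.4706, -0.2792, 0.0126]
eef_rot: [1.0, 0.027, 0.001, -0.0]
contact_force: [-0.3, 1.4, 7.7]
opening: 0.56
finger_force: 25.0
```

carry_out([
  {"rot": [0,0,0],"xyz": [0,0,-0.02],"grip": 255},
  {"rot": [0,0,0],"xyz": [0,0,-0.045],"grip": 255},
  {"rot": [0,0,0],"xyz": [0,0,-0.075],"grip": 255},
  {"rot": [0,0,0],"xyz": [0,0,-0.105],"grip": 255},
  {"rot": [0,0,0],"xyz": [0,0,-0.135],"grip": 255},
  {"rot": [0,0,0],"xyz": [0,0,-0.16],"grip": 255},
  {"rot": [0,0,0],"xyz": [0.008,-0.037,-0.16],"grip": 255},
  {"rot": [0,0,0],"xyz": [0.016,-0.074,-0.16],"grip": 255},
])

```text
clock: 27.4
tool_pos: [0.4821, -0.2072, 0.1735]
eef_rot: [1.0, 0.024, 0.002, 0.001]
contact_force: [0.4, 2.0, -1.6]
opening: 0.56
finger_force: 25.0
```

carry_out([
  {"rot": [0,0,0],"xyz": [0.009,-0.038,0],"grip": 255},
  {"rot": [0,0,0],"xyz": [0.018,-0.076,0],"grip": 255},
  {"rot": [0,0,0],"xyz": [0.027,-0.114,0],"grip": 255},
  {"rot": [0,0,0],"xyz": [0.036,-0.152,0],"grip": 255},
  {"rot": [0,0,0],"xyz": [0.045,-0.19,0],"grip": 255},
  {"rot": [0,0,0],"xyz": [0.053,-0.228,0],"grip": 255},
  {"rot": [0,0,0],"xyz": [0.061,-0.266,0],"grip": 255},
  {"rot": [0,0,0],"xyz": [0.07,-0.304,0],"grip": 255},
])

```text
clock: 28.07
tool_pos: [0.5344, 0.1047, 0.1723]
eef_rot: [1.0, 0.027, -0.0, -0.001]
contact_force: [0.8, -0.1, -1.1]
opening: 0.561
finger_force: 25.0
```

carry_out([
  {"rot": [0,0,0.03],"xyz": [0.009,-0.038,0],"grip": 255},
  {"rot": [0,0,0.06],"xyz": [0.018,-0.076,0],"grip": 255},
  {"rot": [0,0,0.09],"xyz": [0.026,-0.11,0],"grip": 255},
  {"rot": [0,0,0.121],"xyz": [0.029,-0.126,0],"grip": 255},
  {"rot": [0,0,0.121],"xyz": [0.029,-0.126,0],"grip": 255},
  {"rot": [0,0,0.121],"xyz": [0.029,-0.126,0],"grip": 255},
  {"rot": [0,0,0.121],"xyz": [0.029,-0.126,0],"grip": 255},
])

```text
clock: 28.65
tool_pos: [0.5566, 0.2284, 0.172]
eef_rot: [0.999, -0.034, -0.001, -0.0]
contact_force: [-0.5, -0.2, -1.0]
opening: 0.557
finger_force: 25.0
```

```bash
python3 - <<'E'
from h import *
delta([.556,.234,.1135],np.pi/2-.065)
E
```

```text
t 28.65 pos [0.5566 0.2284 0.172 ] open 0.557 F [-0.5 -0.2 -1. ]
 xyz [-0.0009 -0.0056  0.0585]
 rot [-0.0001  0.0014 -0.0023] [2.1000e-03 2.0000e-04 3.1393e+00]
```

carry_out([
  {"rot": [0,0,0],"xyz": [-0.001,-0.004,0.025],"grip": 255},
  {"rot": [0,0,0],"xyz": [-0.001,-0.004,0.045],"grip": 255},
  {"rot": [0,0,0],"xyz": [-0.001,-0.004,0.055],"grip": 255},
  {"rot": [0,0,0],"xyz": [-0.001,-0.004,0.058],"grip": 255},
  {"rot": [0,0,0],"xyz": [-0.001,-0.004,0.058],"grip": 255},
  {"rot": [0,0,0],"xyz": [-0.001,-0.004,0.058],"grip": 255},
])

```text
clock: 29.15
tool_pos: [0.5565, 0.2329, 0.1144]
eef_rot: [0.999, -0.034, -0.0, -0.001]
contact_force: [1.0, 1.0, -0.9]
opening: 0.558
finger_force: 25.0
```

carry_out([
  {"rot": [0,0,0],"xyz": [0,0,0],"grip": 70},
  {"rot": [0,0,0],"xyz": [0,0,0],"grip": 70},
  {"rot": [0,0,0],"xyz": [0,0,0],"grip": 70},
  {"rot": [0,0,0],"xyz": [0,0,-0.005],"grip": 70},
  {"rot": [0,0,0],"xyz": [0,0,-0.025],"grip": 70},
  {"rot": [0,0,0],"xyz": [0,0,-0.06],"grip": 70},
  {"rot": [0,0,0],"xyz": [0.001,0.037,-0.06],"grip": 70},
  {"rot": [0,0,0],"xyz": [0.002,0.074,-0.06],"grip": 70},
])

```text
clock: 29.82
tool_pos: [0.5546, 0.1633, 0.1762]
eef_rot: [1.0, -0.03, 0.002, -0.003]
contact_force: [0.4, -0.9, -0.9]
opening: 0.725
finger_force: 0.0
```

carry_out([
  {"rot": [0,0,0],"xyz": [0.001,0.039,0],"grip": 70},
  {"rot": [0,0,0],"xyz": [0.002,0.078,0],"grip": 70},
  {"rot": [0,0,0],"xyz": [0.003,0.117,0],"grip": 70},
  {"rot": [0,0,0],"xyz": [0.005,0.156,0],"grip": 70},
  {"rot": [0,0,0],"xyz": [0.006,0.195,0],"grip": 70},
  {"rot": [0,0,0],"xyz": [0.007,0.234,0],"grip": 70},
  {"rot": [0,0,0],"xyz": [0.008,0.273,0],"grip": 70},
  {"rot": [0,0,0],"xyz": [0.01,0.312,0],"grip": 70},
])

```text
clock: 30.48
tool_pos: [0.5421, -0.1535, 0.1736]
eef_rot: [0.999, -0.033, -0.0, -0.001]
contact_force: [1.3, 0.3, -0.9]
opening: 0.727
finger_force: 0.0
```

carry_out([
  {"rot": [0,0,-0.02],"xyz": [0.001,0.039,0],"grip": 70},
  {"rot": [0,0,-0.04],"xyz": [0.002,0.078,0],"grip": 70},
  {"rot": [0,0,-0.06],"xyz": [0.003,0.117,0],"grip": 70},
  {"rot": [0,0,-0.08],"xyz": [0.005,0.156,0],"grip": 70},
  {"rot": [0,0,-0.1],"xyz": [0.006,0.195,0],"grip": 70},
  {"rot": [0,0,-0.12],"xyz": [0.007,0.214,0.02],"grip": 70},
  {"rot": [0,0,-0.12],"xyz": [0.007,0.214,0.045],"grip": 70},
  {"rot": [0,0,-0.12],"xyz": [0.007,0.214,0.045],"grip": 70},
])

```text
clock: 31.15
tool_pos: [0.5316, -0.3663, 0.1238]
eef_rot: [1.0, 0.025, -0.004, -0.002]
contact_force: [-1.4, 0.7, -0.4]
opening: 0.725
finger_force: 0.0
```

carry_out([
  {"rot": [0,0,0],"xyz": [0,0,0],"grip": 70},
  {"rot": [0,0,0],"xyz": [0,0,0],"grip": 70},
])

```text
clock: 31.32
tool_pos: [0.5363, -0.3642, 0.1288]
eef_rot: [1.0, 0.028, 0.0, -0.001]
contact_force: [0.1, 0.7, 0.2]
opening: 0.724
finger_force: 0.0
```

```bash
python3 - <<'E'
from h import *
find('hood',(.5362,-.369))
E
```

```text
hood px [260.  195.   27.3] pred [260.3 194.4] 28.2 world [ 0.5356 -0.3688  0.032 ]
t 31.37 pos [ 0.5367 -0.3643  0.1293] open 0.723 F [-0.3  1.  -0.8]
 xyz [-0.0014  0.0045  0.1172]
 rot [-0.0016 -0.0012  0.0001] [ 1.9000e-03 -2.5000e-03 -3.1415e+00]
```

carry_out([
  {"rot": [0,0,0],"xyz": [-0.0015,0.0045,0.035],"grip": 70},
  {"rot": [0,0,0],"xyz": [-0.0015,0.0045,0.07],"grip": 70},
  {"rot": [0,0,0],"xyz": [-0.0015,0.0045,0.1],"grip": 70},
  {"rot": [0,0,0],"xyz": [-0.0015,0.0045,0.117],"grip": 70},
  {"rot": [0,0,0],"xyz": [-0.0015,0.0045,0.117],"grip": 70},
  {"rot": [0,0,0],"xyz": [-0.0015,0.0045,0.117],"grip": 255},
  {"rot": [0,0,0],"xyz": [-0.0015,0.0045,0.117],"grip": 255},
  {"rot": [0,0,0],"xyz": [-0.0015,0.0045,0.117],"grip": 255},
])

```text
clock: 32.03
tool_pos: [0.5353, -0.3701, 0.0129]
eef_rot: [1.0, 0.027, 0.001, -0.0]
contact_force: [-0.0, 1.5, 1.6]
opening: 0.536
finger_force: 25.0
```

carry_out([
  {"rot": [0,0,0],"xyz": [0,0,0],"grip": 255},
  {"rot": [0,0,0],"xyz": [0,0,0],"grip": 255},
  {"rot": [0,0,0],"xyz": [0,0,0],"grip": 255},
  {"rot": [0,0,0],"xyz": [0,0,0],"grip": 255},
])

```text
clock: 32.37
tool_pos: [0.5353, -0.3701, 0.0129]
eef_rot: [1.0, 0.027, 0.001, -0.0]
contact_force: [-0.1, 1.0, 6.7]
opening: 0.536
finger_force: 25.0
```

carry_out([
  {"rot": [0,0,0],"xyz": [0,0,-0.02],"grip": 255},
  {"rot": [0,0,0],"xyz": [0,0,-0.045],"grip": 255},
  {"rot": [0,0,0],"xyz": [0,0,-0.075],"grip": 255},
  {"rot": [0,0,0],"xyz": [0,0,-0.105],"grip": 255},
  {"rot": [0,0,0],"xyz": [0,0,-0.135],"grip": 255},
  {"rot": [0,0,0],"xyz": [0,0,-0.16],"grip": 255},
  {"rot": [0,0,0],"xyz": [0.003,-0.037,-0.16],"grip": 255},
  {"rot": [0,0,0],"xyz": [0.006,-0.074,-0.16],"grip": 255},
])

```text
clock: 33.03
tool_pos: [0.5364, -0.2989, 0.1735]
eef_rot: [1.0, 0.024, 0.002, 0.001]
contact_force: [1.2, 1.8, -1.0]
opening: 0.537
finger_force: 25.0
```

carry_out([
  {"rot": [0,0,0],"xyz": [0.003,-0.038,0],"grip": 255},
  {"rot": [0,0,0],"xyz": [0.006,-0.076,0],"grip": 255},
  {"rot": [0,0,0],"xyz": [0.009,-0.114,0],"grip": 255},
  {"rot": [0,0,0],"xyz": [0.012,-0.152,0],"grip": 255},
  {"rot": [0,0,0],"xyz": [0.015,-0.19,0],"grip": 255},
  {"rot": [0,0,0],"xyz": [0.018,-0.228,0],"grip": 255},
  {"rot": [0,0,0],"xyz": [0.021,-0.266,0],"grip": 255},
  {"rot": [0,0,0],"xyz": [0.024,-0.304,0],"grip": 255},
])

```text
clock: 33.7
tool_pos: [0.5434, 0.0107, 0.1721]
eef_rot: [1.0, 0.027, -0.0, -0.001]
contact_force: [0.7, -0.0, -1.1]
opening: 0.535
finger_force: 25.0
```

carry_out([
  {"rot": [0,0,0.03],"xyz": [0.003,-0.038,0],"grip": 255},
  {"rot": [0,0,0.06],"xyz": [0.006,-0.076,0],"grip": 255},
  {"rot": [0,0,0.09],"xyz": [0.01,-0.105,0],"grip": 255},
  {"rot": [0,0,0.121],"xyz": [0.01,-0.115,0],"grip": 255},
  {"rot": [0,0,0.121],"xyz": [0.01,-0.115,0],"grip": 255},
  {"rot": [0,0,0.121],"xyz": [0.01,-0.115,0],"grip": 255},
  {"rot": [0,0,0.121],"xyz": [0.01,-0.115,0],"grip": 255},
])

```text
clock: 34.28
tool_pos: [0.5474, 0.1221, 0.1719]
eef_rot: [0.999, -0.034, -0.001, -0.0]
contact_force: [0.3, -0.8, -0.2]
opening: 0.54
finger_force: 25.0
```

```bash
python3 - <<'E'
from h import *
delta([.5486,.1223,.1140],np.pi/2-.065)
E
```

```text
t 34.28 pos [0.5474 0.1221 0.1719] open 0.54 F [ 0.3 -0.8 -0.2]
 xyz [ 0.0012 -0.0003  0.0579]
 rot [-0.0002  0.0011 -0.0038] [1.7000e-03 3.0000e-04 3.1378e+00]
```

carry_out([
  {"rot": [0,0,0],"xyz": [0.001,-0.002,0.025],"grip": 255},
  {"rot": [0,0,0],"xyz": [0.001,-0.002,0.045],"grip": 255},
  {"rot": [0,0,0],"xyz": [0.001,-0.002,0.055],"grip": 255},
  {"rot": [0,0,0],"xyz": [0.001,-0.002,0.0575],"grip": 255},
  {"rot": [0,0,0],"xyz": [0.001,-0.002,0.0575],"grip": 255},
  {"rot": [0,0,0],"xyz": [0.001,-0.002,0.0575],"grip": 255},
])

```text
clock: 34.78
tool_pos: [0.5489, 0.1248, 0.1145]
eef_rot: [0.999, -0.035, -0.0, -0.001]
contact_force: [0.2, 0.4, -1.6]
opening: 0.535
finger_force: 25.0
```

carry_out([
  {"rot": [0,0,0],"xyz": [0,0,0],"grip": 80},
  {"rot": [0,0,0],"xyz": [0,0,0],"grip": 80},
  {"rot": [0,0,0],"xyz": [0,0,0],"grip": 80},
  {"rot": [0,0,0],"xyz": [0,0,-0.005],"grip": 80},
  {"rot": [0,0,0],"xyz": [0,0,-0.025],"grip": 80},
  {"rot": [0,0,0],"xyz": [0,0,-0.06],"grip": 70},
  {"rot": [0,0,0],"xyz": [0,0,-0.095],"grip": 70},
  {"rot": [0,0,0],"xyz": [0,0,-0.12],"grip": 70},
])

```text
clock: 35.45
tool_pos: [0.5494, 0.1264, 0.2372]
eef_rot: [0.999, -0.034, 0.001, -0.001]
contact_force: [-0.1, -0.7, 1.1]
opening: 0.725
finger_force: 0.0
```

carry_out([
  {"rot": [0,0,0],"xyz": [0.035,-0.018,0],"grip": 70},
  {"rot": [0,0,0],"xyz": [0.07,-0.036,0],"grip": 70},
  {"rot": [0,0,0],"xyz": [0.106,-0.053,0],"grip": 70},
  {"rot": [0,0,0],"xyz": [0.106,-0.053,0],"grip": 70},
  {"rot": [0,0,0],"xyz": [0.106,-0.053,0],"grip": 70},
  {"rot": [0,0,0],"xyz": [0.106,-0.053,0],"grip": 70},
  {"rot": [0,0,0],"xyz": [0.106,-0.053,0],"grip": 70},
  {"rot": [0,0,0],"xyz": [0.106,-0.053,0],"grip": 70},
])

```text
clock: 36.12
tool_pos: [0.6569, 0.1711, 0.2344]
eef_rot: [0.999, -0.034, -0.001, -0.001]
contact_force: [0.3, -0.1, -0.4]
opening: 0.727
finger_force: 0.0
```

```bash
python3 - <<'E'
from h import *
delta([.657,.1715,.083],np.pi/2-.065)
s,im=snap('wrist','w5'); print(blobs(im,'red'),proj('wrist',[.657,.1715,.102],s))
a=r.snapshot('side'); cv2.imwrite('pics/s5.png',cv2.resize(a[150:360,160:400,::-1],None,fx=3,fy=2.8))
E
```

```text
t 36.12 pos [0.6569 0.1711 0.2344] open 0.727 F [ 0.3 -0.1 -0.4]
 xyz [ 0.0004 -0.0002  0.1514]
 rot [-0.0012  0.0021 -0.0026] [3.200e-03 1.800e-03 3.139e+00]
[(array([254.5, 183.8]), np.int32(536))] [254.31336043 183.16566334]
```

View pics/s5.png

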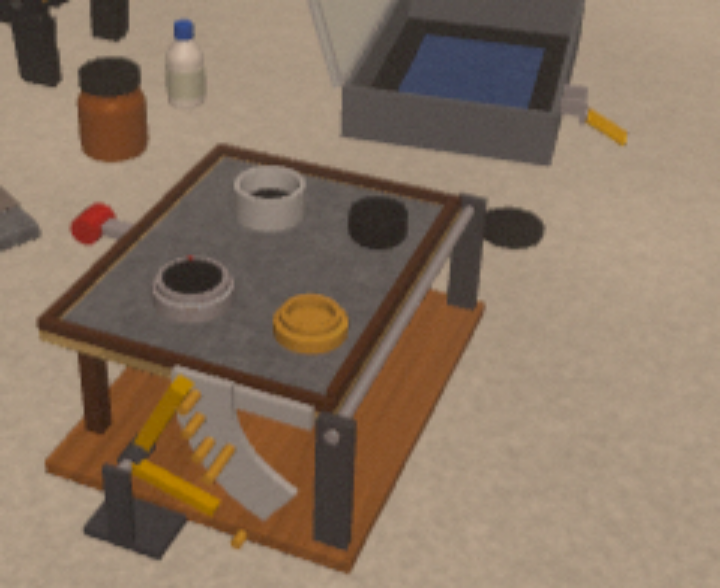

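All four parts sit upright and apart on the board. The lid is open, and the jar and bottle are untouched. Gripping the board grip and raising slowly.

carry_out([
  {"rot": [0,0,0],"xyz": [0,0,0.04],"grip": 70},
  {"rot": [0,0,0],"xyz": [0,0,0.08],"grip": 70},
  {"rot": [0,0,0],"xyz": [0,0,0.115],"grip": 70},
  {"rot": [0,0,0],"xyz": [0,0,0.14],"grip": 70},
  {"rot": [0,0,0],"xyz": [0,0,0.151],"grip": 70},
  {"rot": [0,0,0],"xyz": [0,0,0.151],"grip": 255},
  {"rot": [0,0,0],"xyz": [0,0,0.151],"grip": 255},
  {"rot": [0,0,0],"xyz": [0,0,0.151],"grip": 255},
], squeeze=25)

```text
clock: 36.88
tool_pos: [0.6594, 0.1726, 0.0853]
eef_rot: [0.999, -0.034, 0.001, -0.002]
contact_force: [0.0, -0.3, 0.7]
opening: 0.521
finger_force: 0.0
```

carry_out([
  {"rot": [0,0,0],"xyz": [0,0,0],"grip": 255},
  {"rot": [0,0,0],"xyz": [0,0,0],"grip": 255},
  {"rot": [0,0,0],"xyz": [0,0,0],"grip": 255},
  {"rot": [0,0,0],"xyz": [0,0,0],"grip": 255},
  {"rot": [0,0,0],"xyz": [0,0,0],"grip": 255},
  {"rot": [0,0,0],"xyz": [0,0,0],"grip": 255},
])

```text
clock: 37.38
tool_pos: [0.6584, 0.1717, 0.0842]
eef_rot: [0.999, -0.034, 0.0, -0.001]
contact_force: [-1.4, -2.2, 6.5]
opening: 0.267
finger_force: 25.0
```

carry_out([
  {"rot": [0,0,0],"xyz": [0,0,-0.009],"grip": 255},
  {"rot": [0,0,0],"xyz": [-0.001,0,-0.018],"grip": 255},
  {"rot": [0,0,0],"xyz": [-0.0016,0,-0.027],"grip": 255},
  {"rot": [0,0,0],"xyz": [-0.003,0,-0.036],"grip": 255},
  {"rot": [0,0,0],"xyz": [-0.0045,0,-0.0447],"grip": 255},
  {"rot": [0,0,0],"xyz": [-0.0065,0,-0.0535],"grip": 255},
  {"rot": [0,0,0],"xyz": [-0.009,0,-0.062],"grip": 255},
  {"rot": [0,0,0],"xyz": [-0.0115,0,-0.071],"grip": 255},
])

```text
clock: 38.05
tool_pos: [0.6472, 0.1724, 0.1555]
eef_rot: [0.999, -0.034, 0.001, -0.001]
contact_force: [3.7, -1.0, -4.0]
opening: 0.269
finger_force: 25.0
```

carry_out([
  {"rot": [0,0,0],"xyz": [-0.003,0,-0.0085],"grip": 255},
  {"rot": [0,0,0],"xyz": [-0.0065,0,-0.017],"grip": 255},
  {"rot": [0,0,0],"xyz": [-0.01,0,-0.025],"grip": 255},
  {"rot": [0,0,0],"xyz": [-0.014,0,-0.033],"grip": 255},
  {"rot": [0,0,0],"xyz": [-0.0145,0,-0.034],"grip": 255},
  {"rot": [0,0,0],"xyz": [-0.0145,0,-0.034],"grip": 255},
])

```text
clock: 38.55
tool_pos: [0.6329, 0.1734, 0.1895]
eef_rot: [0.999, -0.034, 0.001, -0.001]
contact_force: [6.2, -1.8, -2.2]
opening: 0.264
finger_force: 25.0
```

```bash
python3 - <<'E'
from h import *
s,im=snap('side','s6'); print(s['tool_pos'],s['contact_force'],s['opening'],'tilt',np.arcsin((s['tool_pos'][2]+.018-.102)/.225))
cv2.imwrite('pics/s6.png',cv2.resize(im[150:360,160:400,::-1],None,fx=3,fy=2.8))
E
```

```text
[0.63287401 0.17335526 0.1894952 ] [ 6.16701482 -1.80542493 -2.23405989] 0.2643478846276141 tilt 0.4880082575540025
```

View pics/s6.png

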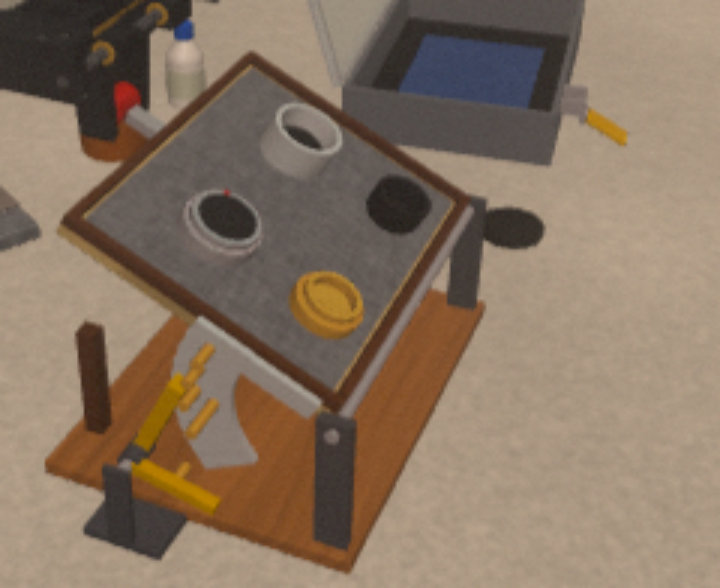

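The parts have stayed put and the tilt is about 0.49, past the second notch. Letting it down into the notch.

carry_out([
  {"rot": [0,0,0],"xyz": [0.0015,0,0.003],"grip": 255},
  {"rot": [0,0,0],"xyz": [0.003,0,0.006],"grip": 255},
  {"rot": [0,0,0],"xyz": [0.0045,0,0.009],"grip": 255},
  {"rot": [0,0,0],"xyz": [0.006,0,0.012],"grip": 255},
  {"rot": [0,0,0],"xyz": [0.0067,0,0.014],"grip": 255},
  {"rot": [0,0,0],"xyz": [0.007,0,0.0155],"grip": 255},
  {"rot": [0,0,0],"xyz": [0.007,0,0.0155],"grip": 255},
  {"rot": [0,0,0],"xyz": [0.007,0,0.0155],"grip": 255},
])

```text
clock: 39.27
tool_pos: [0.6395, 0.1729, 0.1746]
eef_rot: [0.999, -0.034, 0.0, -0.001]
contact_force: [1.1, -3.5, 10.4]
opening: 0.268
finger_force: 25.0
```

carry_out([
  {"rot": [0,0,0],"xyz": [0,0,-0.001],"grip": 255},
  {"rot": [0,0,0],"xyz": [0,0,-0.001],"grip": 150},
  {"rot": [0,0,0],"xyz": [0,0,-0.001],"grip": 110},
  {"rot": [0,0,0],"xyz": [0,0,-0.001],"grip": 80},
  {"rot": [0,0,0],"xyz": [0,0,-0.001],"grip": 70},
  {"rot": [0,0,0],"xyz": [0,0,-0.02],"grip": 70},
  {"rot": [0,0,0],"xyz": [0,0,-0.055],"grip": 70},
  {"rot": [0,0,0],"xyz": [0,0,-0.09],"grip": 70},
])

```text
clock: 39.93
tool_pos: [0.6374, 0.1732, 0.2618]
eef_rot: [0.999, -0.033, -0.003, -0.0]
contact_force: [0.9, -0.2, 0.9]
opening: 0.723
finger_force: 0.0
```

carry_out([
  {"rot": [0,0,0],"xyz": [0,0.03,-0.03],"grip": 70},
  {"rot": [0,0,0],"xyz": [0,0.07,-0.05],"grip": 70},
  {"rot": [0,0,0],"xyz": [0,0.11,-0.05],"grip": 70},
  {"rot": [0,0,0],"xyz": [0,0.15,-0.05],"grip": 70},
  {"rot": [0,0,0],"xyz": [0,0.15,-0.05],"grip": 70},
  {"rot": [0,0,0],"xyz": [0,0.15,-0.05],"grip": 70},
  {"rot": [0,0,0],"xyz": [0,0.15,-0.05],"grip": 70},
])

```text
clock: 40.52
tool_pos: [0.6286, 0.0243, 0.3119]
eef_rot: [0.999, -0.033, -0.001, -0.002]
contact_force: [0.8, 0.0, -0.7]
opening: 0.724
finger_force: 0.0
```

```bash
python3 - <<'E'
from h import *
a=r.snapshot('side'); t=r.snapshot('top')
print(blobs(a,'red'),blobs(t,'red'))
cv2.imwrite('pics/f.png',np.hstack([cv2.resize(a[120:360,160:400,::-1],None,fx=1.6,fy=1.6),cv2.resize(t[60:300,100:350,::-1],None,fx=1.6,fy=1.6)]))
E
```

```text
[(array([264.4,  86.6]), np.int32(47)), (array([195.6, 191.8]), np.int32(147))] [(array([398.3, 129.1]), np.int32(109)), (array([176.8, 156.5]), np.int32(74)), (array([ 31.9, 208.7]), np.int32(362))]
```

View pics/f.png

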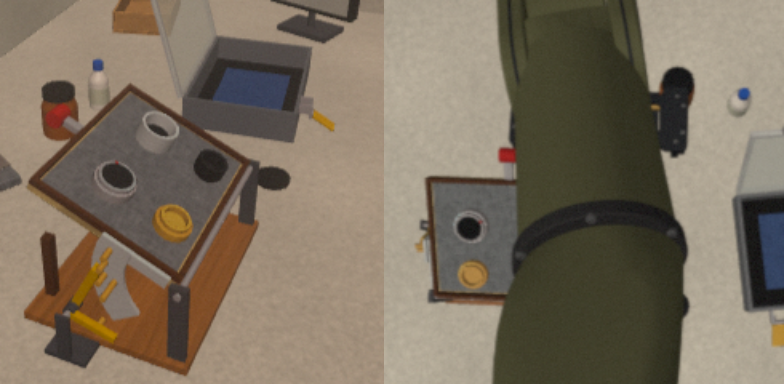

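The board grip is back at exactly the pixel it had at 0.42 ((195.6,191.8) side, (176.8,156.5) top). The four parts are flat on the board, the lid is open, and the arm touches nothing.

```bash
python3 -c "
from plant import r
print(r.finish_job())"
```

```text
the job is handed in; nothing more can be done
None
```

I handed the job in at about 41 s: the board is propped in its second notch with all four lens parts (adapter, hood, eyecup, step ring) upright on it, the case lid stands open, and the jar and bottle were left alone; no verdict came back.

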